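# Refit the spring and cap of a sprung work rest

## Task

Refit the sprung work rest on the bench: thread the coil spring, crossbar end down, over the slotted spindle until its foot sits fully home on the flange, so that the crossbar runs down the slot; press only lightly and twist the spring a little whenever it snags, never force it. Then put the cap on the spindle over the spring, press it down to its stop to try the action, and let it spring back up and stand there. Leave the other things on the bench where they are.

Things in the scene. Friction and masses are not known exactly. Their poses are not given: they have to be found in the camera images.
- fixture: sprung work rest, fixed to the bench: plywood board 110 x 210 x 18 mm (x by y), dark steel flange in its middle. Origin: centre of the board's underside, z up. From the flange stands a slotted steel spindle. Two plain steel rest posts, 12 mm thick, tops 104 mm above the origin, stand 72 mm either side of the spindle along y
- seat (a point): centre of the flange's flat top (33 mm wide) on the spindle's axis, 32 mm above the fixture's origin, axes as the fixture's: here the spring's foot comes to rest
- spring: loose steel compression spring: 46 mm long, 22 mm outside, 17.3 mm inside, wire 2.5 mm, flat ends, five open turns, 0.5 N/mm over its length (stiffer when turns are held), 44 g. Origin: centre of the foot's underside; z along its axis. At the foot the wire is bent across the bore as a 2.5 mm crossbar along x (either way round alike) that fits the spindle's slot. Stands foot down
- spring_center (a point): centre of the spring, 23 mm above its foot (measured on the foot end), axes as for the spring
- cap_center (a point): centre of the loose aluminium cap, 40 mm tall, z along its axis, standing bore down: head 34 mm wide and 14 mm tall on a 29 mm skirt, blind bore from below 17 mm wide, 26 mm deep; about 60 g. On the spindle it rests on the spring's top, its centre then 96 to 97 mm above the fixture's origin; pressed, it stops on the spindle's tip, centre at 84 mm
- cork_block: bystander: cork sanding block, 65 x 110 x 29 mm, origin at the centre of its underside
- tape_measure: bystander: pocket tape measure, 64 x 103 x 36 mm, origin at the centre of its underside
- screwdriver: bystander: screwdriver with a dark grip, 28 x 217 x 30 mm, origin at the centre of its underside, long axis y
- rod_tip (a point): top centre of the spindle: 14 mm thick, 58 mm tall above the seat, its end chamfered by 1 mm. One slot right across its diameter, from tip to flange: 4.6 mm wide in the upper 26 mm, 3.8 mm below. Axes shown are the fixture's, NOT the slot's: the spindle turns stiffly (0.1 N m) in its bush and its slot, unmeasured, may point any way

How it is judged (in metres and radians):
On the way, in this order (a step that is already met when the one before it is completed fails the run):
1. the spring's foot is home on the flange, around the spindle with its crossbar down the slot (z of spring in the frame of fixture below 0.035 m and horizontal distance between spring and seat below 0.004 m and angle between spring's own z axis and vertical below 0.1 rad), for 0.2 s.
2. the cap, on the spindle, is pressed down to its stop (z of cap_center in the frame of fixture below 0.087 m and horizontal distance between cap_center and seat below 0.006 m), for 0.05 s.
At the end, for the whole second after the job is handed in: the spring stands on the spindle with its foot on the flange (within 3 mm in height and 4 mm sideways), and the cap sits upright (within 0.15 rad) on the spindle, on the spring's upper end, sprung back up (its centre 93.5 to 100.5 mm above the fixture's origin, within 6 mm of the spindle's axis) (z of spring in the frame of fixture below 0.035 m and horizontal distance between spring and seat below 0.004 m and z of cap_center in the frame of fixture between 0.0935 and 0.1005 m and horizontal distance between cap_center and seat below 0.006 m and angle between cap_center's own z axis and vertical below 0.15 rad); the robot touches nothing.
It fails at once if the spring is forced: pressed on the spindle or the flange with more than 20 N (contact force between spring and fixture above 20 N).
It fails at once if a bystander is moved by more than 30 mm (distance of any of cork_block, tape_measure, screwdriver from where it was at the start of the episode above 0.03 m).
It also fails if it takes over 72 s, if anything falls off the work surface, if the arm or the gripper's body presses on something with over 40 N, if the wrist force passes 120 N, or if a joint passes its speed limit or range.

## Robot

A 7-joint arm with a two-finger parallel gripper is mounted at the origin on a cart in front of the work surface, level with it; the furniture and walls round the work are solid. World frame = base frame: x ahead of the robot, y to its left, z up, the work surface at z = 0. Lengths are in m, angles in degrees, forces in N, time in s.
With the tool pointing down it reaches from about 0.425 to 0.925 m from the base axis. Payload 6.8 kg.
Tool frame: the origin (TCP) lies at the very end of the fingers, on their centre line; the grasp point (between the pads) lies 19 mm behind it; z points along the fingers, x is the direction in which the jaws open and shut, and the axes are right-handed (so a half turn about z gives the same grasp; the last joint's range is limited). The gripper opens to 88 mm and grips with 3 to 60 N. Pads are 20 mm wide; open, the fingers measure 115 mm over their backs; the gripper's body (75 mm by 178 mm) begins 61 mm behind the grasp point.
Start: joints at [64.739, 27.33, 1.283, 89.118, -0.659, 63.558, -4.761], TCP at [0.221, -0.638, 0.223] pointing down, gripper open.
Joint ranges: [-169.35, 169.35], [-19.33, 120.38], [-80.79, 83.38], [13.8, 139.57], [-78.32, 258.32], [9.67, 109.79], [-169.56, 169.56]. Speed limits (degrees/s): [136.94, 136.94, 180, 180, 180, 180, 180].

## Interface

Orientations are given as a 3x3 rotation matrix whose columns are the frame's x, y, z axes.
In Python, from bench import arm gives the robot as it stands.
- The arm moves only by the shell command python3 -m crank 'ROWS' [FORCE]. ROWS is JSON, a list of rows, each an object of numbers: "hand": the finger opening in m, from 0 to 0.0878; "tx", "ty", "tz": the shift along the tool's x, y, z in m; "ax", "ay", "az": the turn, a rotation vector about the tool's x, y, z in degrees. A call has 1 to 20 rows; each row shifts and turns the commanded pose from where the row before left it, along the tool's axes as they then stand; what a row does not reach is not made up. A row lasts 1/8 s, in which the tool goes at most 62.5 mm and 10.7 degrees, less where a joint would pass 70% of its speed; a pose out of reach is approached as far as the arm can. A call is refused whole if a number of a shift passes 0.0625 or a number of a turn 10.7, either way. A call with a gripper value outside its range is refused whole. The fingers move at their own pace and stop on an object; FORCE is the grip in N (left out, the last holds). Time passes only in rows, so rows that do not move let the fingers close. It gives the time, the measured TCP pose, the force and the opening at its end, in the units of the state.
- arm.read_state(): the state, without advancing time (a new reading comes with each control period).
- arm.grab_frame(name): name is "side" or "top" or "wrist"; returns the picture (384x512x3 uint8, blue, green, red); there is no depth.
- arm.get_calibration(name): a dict with "fov_y" (degrees; the focal length in pixels is half the picture's height over the tangent of half this angle, whatever the lens; pixels are square), "cx", "cy" (the principal point, pixels), "dist" ([k1, k2, p1, p2, k3] as OpenCV has them; the pictures are not rectified), "world_to_cam" (4x4, takes a point from world to camera coordinates). Camera axes: x right, y up, looking along -z (the intrinsics and any distortion apply to the point x, -y, -z); pixel columns grow to the right and rows downward; lengths in m; the calibration is good to about 2 mm. A picture is of the moment at which its call begins: read the wrist's pose just before it. get_calibration takes no time and is no camera call; for the wrist camera it gives the pose at the moment of the call.
- arm.close_job(): hands the job in, once; it reports no verdict.
The state is a dict: "time_s": time; "joint_pos": joint angles; "joint_vel": joint speeds; "joint_efforts": joint torques, N m; "ee_pos": TCP position; "tcp_rot": TCP orientation; "wrist_force": force on the tool from outside, world axes, zero at the start; "moment": the same for the moment, N m; "opening": finger opening in m.
Only numpy, scipy, OpenCV 4.12 (cv2) and the standard library are available. Lean on these libraries where they do the work, as an engineer would, in place of code of your own. Each camera call takes 0.05 s, during which the arm holds its last target.

## Working session

There is one attempt and no reset: what is moved stays moved. The work goes in short steps, Python scripts to look and compute and a shell command to move; the robot and the scene stay as the last step left them, time stands still between calls to the robot, and variables do not carry over. Pictures are saved under pics/ and viewed, and the job is handed in when it is done.

```bash
ls; mkdir -p pics
python3 - <<'E'
from bench import arm
import cv2,json
s=arm.read_state(); print({k:s[k] for k in s if k in('time_s','ee_pos','tcp_rot','opening','wrist_force')})
for n in ("side","top","wrist"):
    c=arm.get_calibration(n); print(n,c)
    cv2.imwrite(f"pics/{n}0.png",arm.grab_frame(n))
E
```

```text
pics
{'time_s': 0.0, 'ee_pos': array([ 0.22033491, -0.63741275,  0.22170648]), 'tcp_rot': array([[ 3.26742767e-01, -9.45113052e-01, -6.95038835e-04],
       [-9.45111700e-01, -3.26743479e-01,  1.60448098e-03],
       [-1.74351532e-03,  1.32636781e-04, -9.99998471e-01]]), 'wrist_force': array([ 0.56343975, -0.11841331, -0.0392665 ]), 'opening': 0.08773563204269498}
side {'fov_y': 49.2360404948695, 'cx': 256.6002021889924, 'cy': 190.90327316237617, 'dist': array([-0.01510617,  0.        ,  0.        ,  0.        ,  0.        ]), 'world_to_cam': array([[-0.99977389, -0.01126112, -0.01803785,  0.60016281],
       [-0.01252773, -0.37350039,  0.92754543, -0.09188387],
       [-0.01718235,  0.92756167,  0.37327486, -1.07294288],
       [ 0.        ,  0.        ,  0.        ,  1.        ]])}
top {'fov_y': 50.261053656578405, 'cx': 247.9934563909284, 'cy': 192.753251592636, 'dist': array([-0.01426525,  0.        ,  0.        ,  0.        ,  0.        ]), 'world_to_cam': array([[-0.00394896, -0.99996177,  0.00780099, -0.07479431],
       [ 0.98379181, -0.00248636,  0.1792972 , -0.57502005],
       [-0.17927095,  0.00838258,  0.98376403, -1.08339427],
       [ 0.        ,  0.        ,  0.        ,  1.        ]])}
wrist {'fov_y': 71.2595837679969, 'cx': 257.37423763575697, 'cy': 194.9546313823902, 'dist': array([0.01816189, 0.        , 0.        , 0.        , 0.        ]), 'world_to_cam': array([[ 0.3270512 , -0.94500558, -0.0014043 , -0.67560246],
       [ 0.90920608,  0.31506603, -0.27217218,  0.03335495],
       [ 0.25764667,  0.08773744,  0.96224754, -0.38997986],
       [ 0.        ,  0.        ,  0.        ,  1.        ]])}
```

View pics/top0.png

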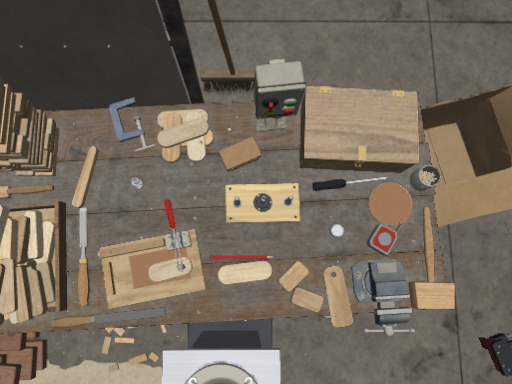

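View pics/side0.png

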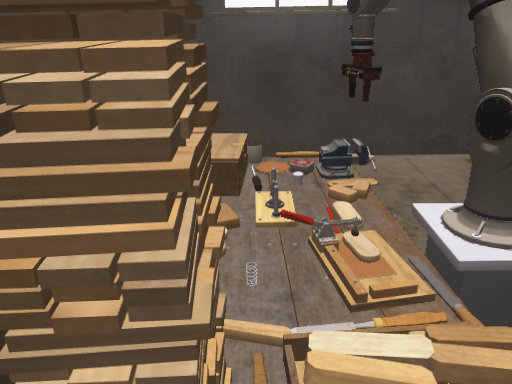

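View pics/wrist0.png

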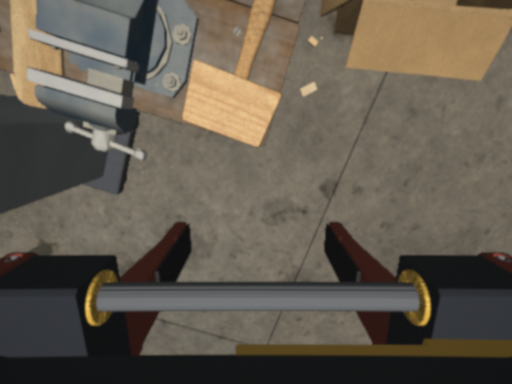

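```bash
cat > h.py <<'E'
import numpy as np,cv2
from bench import arm
def K(c):
    f=192/np.tan(np.radians(c['fov_y']/2)); return np.array([[f,0,c['cx']],[0,f,c['cy']],[0,0,1]])
def ray(c,uv):
    p=cv2.undistortPoints(np.array([[uv]],float),K(c),np.array(c['dist']))[0,0]
    T=np.array(c['world_to_cam']); R=T[:3,:3]; o=-R.T@T[:3,3]
    return o,R.T@np.array([p[0],-p[1],-1.])
def onz(c,uv,z):
    o,d=ray(c,uv); return o+d*(z-o[2])/d[2]
def proj(c,P):
    T=np.array(c['world_to_cam']); q=(T[:3,:3]@np.atleast_2d(P).T).T+T[:3,3]
    q=q*[1,-1,-1]
    return cv2.projectPoints(q.reshape(-1,1,3),np.zeros(3),np.zeros(3),K(c),np.array(c['dist']))[0][:,0]
def tri(rays):
    A=0;b=0
    for o,d in rays:
        d=d/np.linalg.norm(d); M=np.eye(3)-np.outer(d,d); A=A+M; b=b+M@o
    X=np.linalg.solve(A,b); return X,[np.linalg.norm((np.eye(3)-np.outer(d,d)/(d@d))@(X-o)) for o,d in rays]
def snap(n,name,crop=None,scale=1):
    s=arm.read_state(); c=arm.get_calibration(n); im=arm.grab_frame(n)
    cv2.imwrite(f'pics/{name}_raw.png',im)
    import pickle; pickle.dump((c,s),open(f'pics/{name}.pkl','wb'))
    v=im
    if crop: v=im[crop[1]:crop[3],crop[0]:crop[2]]
    v=cv2.resize(v,None,fx=scale,fy=scale,interpolation=cv2.INTER_CUBIC)
    cv2.imwrite(f'pics/{name}.png',v); return c,s,im
def load(name):
    import pickle
    c,s=pickle.load(open(f'pics/{name}.pkl','rb')); return c,s,cv2.imread(f'pics/{name}_raw.png')
E
python3 - <<'E'
from h import *
t=arm.get_calibration('top'); sd=arm.get_calibration('side')
for n,uv,z in [('board',(262,203),.018),('spring',(137,183),.02),('cap',(337,230),.04),('screw',(329,184),.015),('cork',(240,153),.029),('tape',(382,238),.036),('redhandle',(169,203),.07),('clamp',(180,240),.05),('spinner',(277,95),.1)]:
    p=onz(t,uv,z); print(n,p.round(3),proj(sd,p).round())
im=cv2.imread('pics/top0.png')
cv2.imwrite('pics/t0z.png',cv2.resize(im[140:260,110:350],None,fx=3.3,fy=3.3,interpolation=cv2.INTER_CUBIC))
im=cv2.imread('pics/side0.png')
cv2.imwrite('pics/s0z.png',cv2.resize(im[150:300,230:400],None,fx=4,fy=4,interpolation=cv2.INTER_CUBIC))
E
```

```text
board [ 0.551 -0.117  0.018] [[274. 205.]]
spring [0.61  0.241 0.02 ] [[250. 275.]]
cap [ 0.472 -0.323  0.04 ] [[297. 173.]]
screw [ 0.607 -0.311  0.015] [[256. 182.]]
cork [ 0.696 -0.054  0.029] [[221. 211.]]
tape [ 0.449 -0.448  0.036] [[300. 162.]]
redhandle [0.544 0.138 0.07 ] [[281. 229.]]
clamp [0.445 0.109 0.05 ] [[323. 231.]]
spinner [ 0.842 -0.158  0.1  ] [[172. 174.]]
```

View pics/t0z.png

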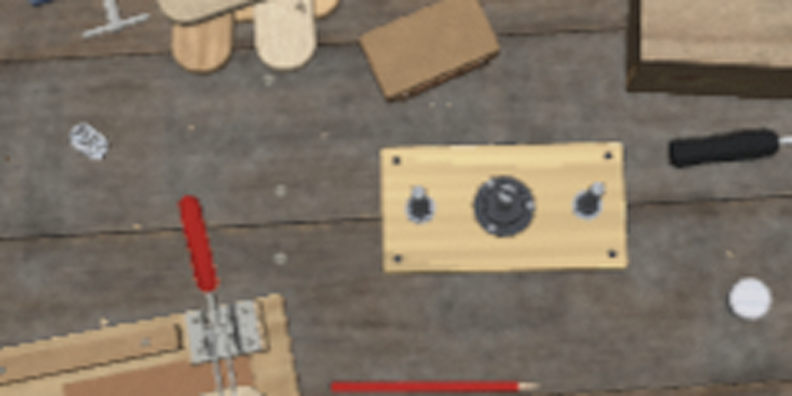

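View pics/s0z.png

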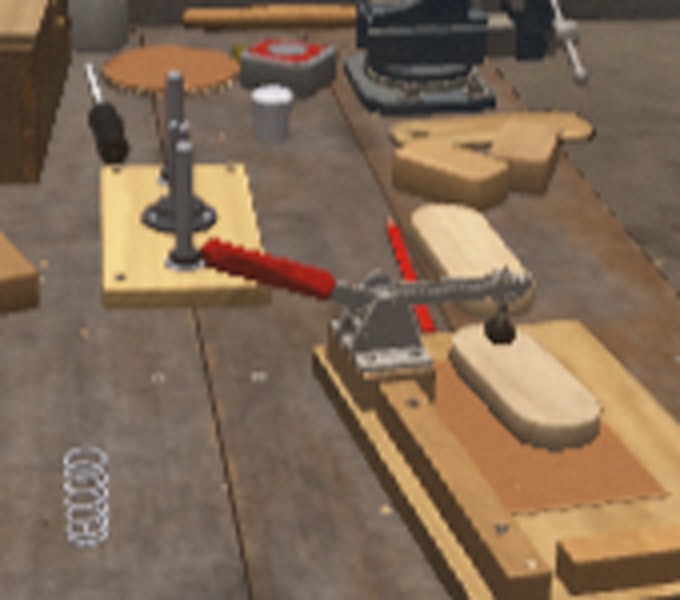

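```bash
python3 -m crank '[{"az":-10.1,"tz":-0.01},{"az":-10.1,"tz":-0.01},{"az":-10.1,"tz":-0.01},{"az":-10.1,"tz":-0.01},{"az":-10.1,"tz":-0.01},{"az":-10.1,"tz":-0.01},{"az":-10.1,"tz":-0.01},{"tx":0.026,"ty":-0.04},{"tx":0.026,"ty":-0.04},{"tx":0.026,"ty":-0.04},{"tx":0.026,"ty":-0.04},{"tx":0.026,"ty":-0.04},{"tx":0.026,"ty":-0.04},{"tx":0.026,"ty":-0.04},{"tx":0.026,"ty":-0.04},{"tx":0.026,"ty":-0.04},{"tx":0.026,"ty":-0.04},{"tx":0.026,"ty":-0.04},{"tx":0.026,"ty":-0.04},{"tx":0.018,"ty":-0.02}]'
python3 - <<'E'
from h import *
s=arm.read_state(); print(s['ee_pos'],s['tcp_rot'],s['time_s'],s['joint_pos'])
E
```

```text
[ 0.22035648 -0.63751877  0.22188569] [[ 3.26691256e-01 -9.45130953e-01 -5.51839321e-04]
 [-9.45129990e-01 -3.26691712e-01  1.35187717e-03]
 [-1.45798229e-03  7.99134401e-05 -9.99998934e-01]] 0.15 [64.73907351 27.36748652  1.2800377  89.16383216 -0.66025644 63.55965469
 -4.76115935]schema error: expected keys hand, tx, ty, tz, ax, ay, az
```

```bash
python3 -m crank '[{"hand":0.0878,"tx":0,"ty":0,"tz":-0.01,"ax":0,"ay":0,"az":-10.1},{"hand":0.0878,"tx":0,"ty":0,"tz":-0.01,"ax":0,"ay":0,"az":-10.1},{"hand":0.0878,"tx":0,"ty":0,"tz":-0.01,"ax":0,"ay":0,"az":-10.1},{"hand":0.0878,"tx":0,"ty":0,"tz":-0.01,"ax":0,"ay":0,"az":-10.1},{"hand":0.0878,"tx":0,"ty":0,"tz":-0.01,"ax":0,"ay":0,"az":-10.1},{"hand":0.0878,"tx":0,"ty":0,"tz":-0.01,"ax":0,"ay":0,"az":-10.1},{"hand":0.0878,"tx":0,"ty":0,"tz":-0.01,"ax":0,"ay":0,"az":-10.1},{"hand":0.0878,"tx":0.026,"ty":-0.04,"tz":0,"ax":0,"ay":0,"az":0},{"hand":0.0878,"tx":0.026,"ty":-0.04,"tz":0,"ax":0,"ay":0,"az":0},{"hand":0.0878,"tx":0.026,"ty":-0.04,"tz":0,"ax":0,"ay":0,"az":0},{"hand":0.0878,"tx":0.026,"ty":-0.04,"tz":0,"ax":0,"ay":0,"az":0},{"hand":0.0878,"tx":0.026,"ty":-0.04,"tz":0,"ax":0,"ay":0,"az":0},{"hand":0.0878,"tx":0.026,"ty":-0.04,"tz":0,"ax":0,"ay":0,"az":0},{"hand":0.0878,"tx":0.026,"ty":-0.04,"tz":0,"ax":0,"ay":0,"az":0},{"hand":0.0878,"tx":0.026,"ty":-0.04,"tz":0,"ax":0,"ay":0,"az":0},{"hand":0.0878,"tx":0.026,"ty":-0.04,"tz":0,"ax":0,"ay":0,"az":0},{"hand":0.0878,"tx":0.026,"ty":-0.04,"tz":0,"ax":0,"ay":0,"az":0},{"hand":0.0878,"tx":0.026,"ty":-0.04,"tz":0,"ax":0,"ay":0,"az":0},{"hand":0.0878,"tx":0.026,"ty":-0.03,"tz":0,"ax":0,"ay":0,"az":0}]'
python3 - <<'E'
from h import *
s=arm.read_state(); print(s['ee_pos'],s['tcp_rot'],s['time_s'],s['joint_pos'])
E
```

```text
time_s: 2.52
ee_pos: [0.535, -0.1673, 0.2927]
tcp_rot: [[1.0, -0.003, -0.0], [-0.003, -1.0, 0.0], [-0.0, -0.0, -1.0]]
wrist_force: [1.0, -0.6, -1.0]
opening: 0.0879
[ 0.53502461 -0.1673008   0.29265527] [[ 9.99995942e-01 -2.84647129e-03 -1.19896590e-04]
 [-2.84646667e-03 -9.99995948e-01  3.86529237e-05]
 [-1.20006129e-04 -3.83114852e-05 -9.99999992e-01]] 2.525 [ 35.70986823  15.66031308 -30.10252956  98.47517618   8.38793444
  68.1131981    3.22859098]
```

Run:
```python
from h import *
c,s,im=snap('wrist','w1')
```

```text
(no output)
```

View pics/w1.png

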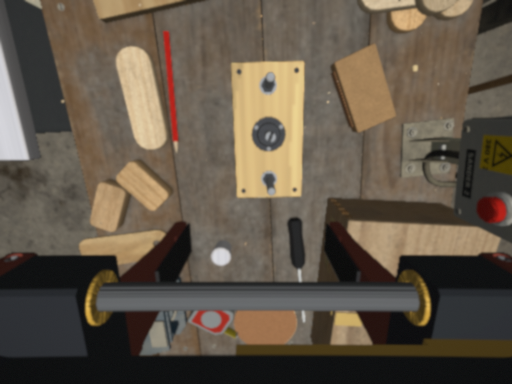

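Run:
```python
from h import *
c,s,im=load('w1')
hsv=cv2.cvtColor(im,cv2.COLOR_BGR2HSV)
m=cv2.inRange(hsv,(12,60,150),(30,200,255)); m[:50]=0;m[210:]=0;m[:,:220]=0;m[:,315:]=0
m=cv2.morphologyEx(m,cv2.MORPH_OPEN,np.ones((3,3)))
cs=max(cv2.findContours(m,0,1)[0],key=cv2.contourArea); b=cv2.boxPoints(cv2.minAreaRect(cs)); print(b)
P=np.array([onz(c,p,.018) for p in b]); print(P.round(4),P.mean(0)); print([np.linalg.norm(P[i]-P[i-1]).round(4) for i in range(4)])
d=P[0]-P[1];d2=P[1]-P[2];print(np.degrees(np.arctan2(d[1],d[0])),np.degrees(np.arctan2(d2[1],d2[0])))
m=cv2.inRange(im,(175,175,175),(255,255,255)); m[:235]=0;m[275:]=0;m[:,:200]=0;m[:,240:]=0
cs=max(cv2.findContours(m,0,1)[0],key=cv2.contourArea);e=cv2.minEnclosingCircle(cs);print(e,onz(c,e[0],.04), e[1]*2*0.3/268)
v=im[50:210,190:350];cv2.imwrite('pics/w1z.png',cv2.resize(v,None,fx=3.7,fy=3.7,interpolation=cv2.INTER_CUBIC))
```

```text
[[230.77333   61.839638]
 [303.93912   59.80726 ]
 [307.72864  196.22977 ]
 [234.56284  198.26215 ]]
[[ 0.4964 -0.0131  0.018 ]
 [ 0.6044 -0.0107  0.018 ]
 [ 0.6205 -0.2201  0.018 ]
 [ 0.4965 -0.2234  0.018 ]] [ 0.55444077 -0.11680357  0.018     ]
[np.float64(0.2103), np.float64(0.108), np.float64(0.21), np.float64(0.1241)]
-178.74098873709286 94.39738868125349
((220.5, 256.0), 9.013978004455566) [ 0.47170986 -0.32005235  0.04      ] 0.020180547771169177
```

View pics/w1z.png

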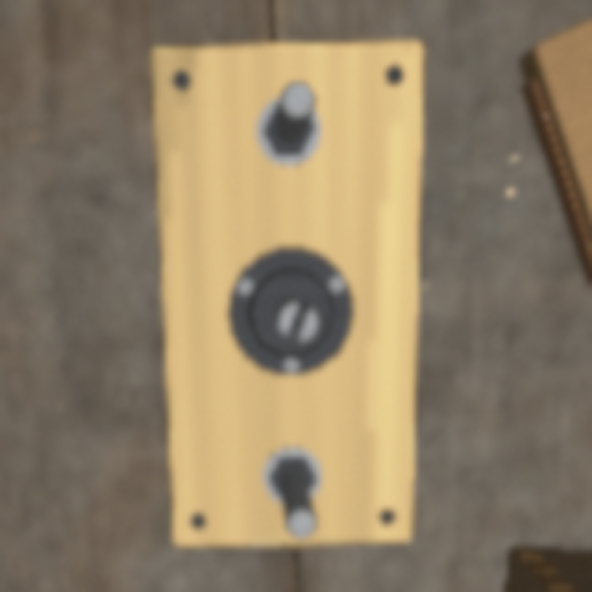

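Run:
```python
from h import *
c,s,im=load('w1')
for uv,z in [((270.5,137),.09),((270.3,76.5),.104),((271.1,190.8),.104)]: print(onz(c,uv,z))
for p in [((150-0),80)]: pass
print(np.array([onz(c,(190+a/3.7,50+b/3.7),.018) for a,b in [(154,47),(421,42),(411,543),(174,545)]]).mean(0))
```

```text
[ 0.55293216 -0.11715798  0.09      ]
[ 0.55121015 -0.04512931  0.104     ]
[ 0.55386076 -0.18748672  0.104     ]
[ 0.55296665 -0.11740744  0.018     ]
```

```bash
python3 -m crank '[{"hand":0.0878,"tx":0.006,"ty":-0.007,"tz":0.04,"ax":0,"ay":0,"az":0},{"hand":0.0878,"tx":0.006,"ty":-0.007,"tz":0.04,"ax":0,"ay":0,"az":0},{"hand":0.0878,"tx":0.006,"ty":-0.006,"tz":0.04,"ax":0,"ay":0,"az":0},{"hand":0.0878,"tx":0,"ty":0,"tz":0.04,"ax":0,"ay":0,"az":0},{"hand":0.0878,"tx":0,"ty":0,"tz":0.04,"ax":0,"ay":0,"az":0},{"hand":0.0878,"tx":0,"ty":0,"tz":0,"ax":0,"ay":0,"az":0},{"hand":0.0878,"tx":0,"ty":0,"tz":0,"ax":0,"ay":0,"az":0}]'
python3 - <<'E'
from h import *
c,s,im=snap('wrist','w2')
v=im[120:280,170:370];cv2.imwrite('pics/w2z.png',cv2.resize(v,None,fx=3.7,fy=3.7,interpolation=cv2.INTER_CUBIC))
E
```

```text
time_s: 3.45
ee_pos: [0.5533, -0.1494, 0.0939]
tcp_rot: [[1.0, -0.004, 0.001], [-0.004, -1.0, -0.0], [0.001, 0.0, -1.0]]
wrist_force: [0.6, 0.4, 0.1]
opening: 0.0878
```

View pics/w2.png

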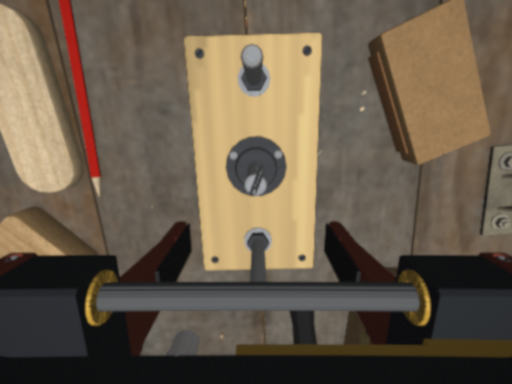

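View pics/w2z.png

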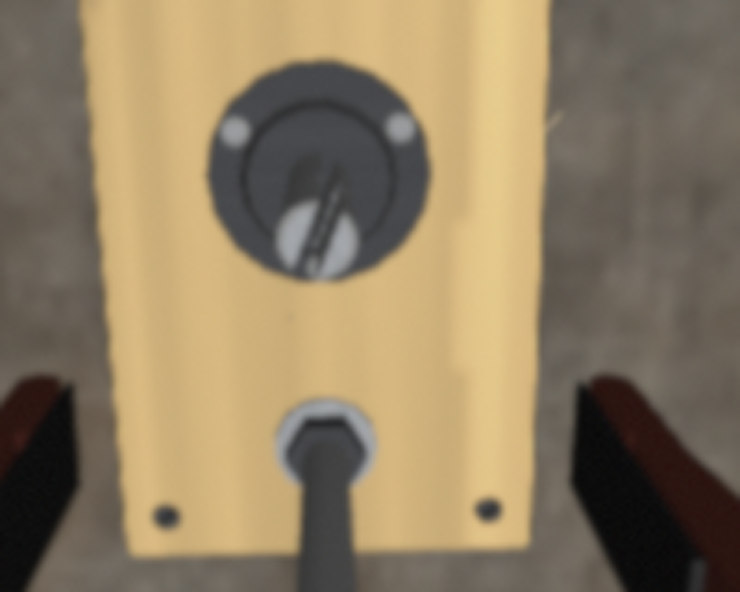

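Run:
```python
from h import *
c,s,im=load('w2')
v=im[165:205,235:285];cv2.imwrite('pics/w2zz.png',cv2.resize(v,None,fx=14,fy=14,interpolation=cv2.INTER_CUBIC))
```

```text
(no output)
```

View pics/w2zz.png

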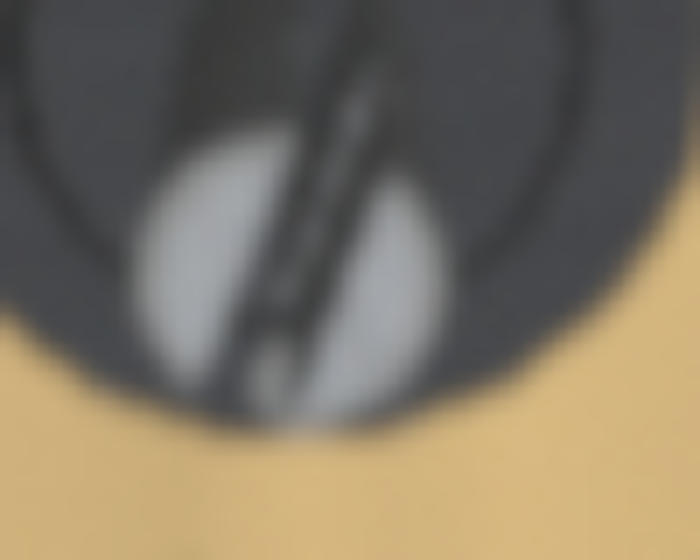

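Run:
```python
from h import *
c,s,im=load('w2')
f=lambda a,b: onz(c,(235+(a+.5)/14-.5,165+(b+.5)/14-.5),.09)
for a,b in [((203,390),(298,140)),((300,400),(390,180))]:
    d=f(*b)-f(*a); print(np.degrees(np.arctan2(d[1],d[0])))
print(f(291,278), f(135,278),f(447,278), f(291,432),f(291,125))
print(arm.read_state()['ee_pos'])
```

```text
69.21653737594809
68.18338760452433
[ 0.55249228 -0.11620931  0.09      ] [ 0.54541785 -0.11617999  0.09      ] [ 0.55956789 -0.11623907  0.09      ] [ 0.55244939 -0.1234719   0.09      ] [ 0.552534   -0.10915864  0.09      ]
[ 0.55376794 -0.14958432  0.09443872]
```

Run:
```python
from h import *
t=arm.get_calibration('top'); sd=arm.get_calibration('side')
# handle tip, base of the handle
t0=lambda a,b:(110+a/3.3,140+b/3.3); s0=lambda a,b:(230+a/4,150+b/4)
for a,b in [((190,200),(210,252)),((207,288),(330,285))]:
    print(tri([ray(t,t0(*a)),ray(sd,s0(*b))]))
# spring top/bottom centre from side
for b in [(88,455),(88,535)]:
    for z in (0,.046): print(z,onz(sd,s0(*b),z))
for a in [(80,135),(98,150)]:
    for z in (0,.046): print(z,onz(t,t0(*a),z))
```

```text
(array([0.54208201, 0.1349362 , 0.10895221]), [np.float64(0.001953380136094896), np.float64(0.0019533801360948145)])
(array([0.47458073, 0.12416384, 0.08268893]), [np.float64(0.0019824537627033947), np.float64(0.0019824537627034728)])
0 [0.60863366 0.16627439 0.        ]
0.046 [0.60602187 0.24051347 0.046     ]
0 [6.06989774e-01 2.43009312e-01 5.55111512e-17]
0.046 [0.60453028 0.31013979 0.046     ]
0 [0.62025065 0.25453166 0.        ]
0.046 [0.61045398 0.24187921 0.046     ]
0 [0.60668929 0.23803352 0.        ]
0.046 [0.59742603 0.22603001 0.046     ]
```

```bash
python3 -m crank '[{"hand":0.0878,"tx":0,"ty":-0.01,"tz":-0.03,"ax":0,"ay":0,"az":0},{"hand":0.0878,"tx":0,"ty":-0.02,"tz":-0.03,"ax":0,"ay":0,"az":0},{"hand":0.0878,"tx":0.008,"ty":-0.048,"tz":-0.01,"ax":0,"ay":0,"az":0},{"hand":0.0878,"tx":0.008,"ty":-0.048,"tz":0,"ax":0,"ay":0,"az":0},{"hand":0.0878,"tx":0.01,"ty":-0.048,"tz":0,"ax":0,"ay":0,"az":0},{"hand":0.0878,"tx":0.01,"ty":-0.048,"tz":0,"ax":0,"ay":0,"az":0},{"hand":0.0878,"tx":0.01,"ty":-0.048,"tz":0,"ax":0,"ay":0,"az":0},{"hand":0.0878,"tx":0.01,"ty":-0.048,"tz":0.01,"ax":0,"ay":0,"az":0},{"hand":0.0878,"tx":0,"ty":0,"tz":0.01,"ax":0,"ay":0,"az":0},{"hand":0.0878,"tx":0,"ty":0,"tz":0,"ax":0,"ay":0,"az":0}]'
python3 - <<'E'
from h import *
c,s,im=snap('wrist','w3')
E
```

```text
time_s: 4.75
ee_pos: [0.6098, 0.1676, 0.1431]
tcp_rot: [[1.0, -0.004, 0.0], [-0.004, -1.0, -0.001], [0.0, 0.001, -1.0]]
wrist_force: [0.2, -0.5, 0.4]
opening: 0.0877
```

View pics/w3.png

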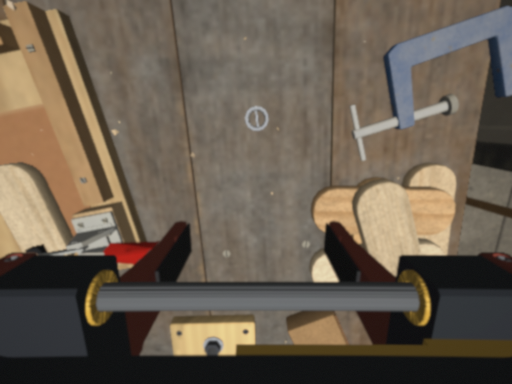

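```bash
python3 -m crank '[{"hand":0.0878,"tx":0.005,"ty":0,"tz":0.03,"ax":0,"ay":0,"az":0},{"hand":0.0878,"tx":0,"ty":0,"tz":0.03,"ax":0,"ay":0,"az":0},{"hand":0.0878,"tx":0,"ty":0,"tz":0,"ax":0,"ay":0,"az":0},{"hand":0.0878,"tx":0,"ty":0,"tz":0,"ax":0,"ay":0,"az":0}]'
python3 - <<'E'
from h import *
c,s,im=snap('wrist','w4',(225,85,285,145),10)
print(s['ee_pos'],s['tcp_rot'])
E
```

```text
time_s: 5.3
ee_pos: [0.6158, 0.1678, 0.0843]
tcp_rot: [[1.0, -0.005, 0.002], [-0.005, -1.0, 0.0], [0.002, -0.0, -1.0]]
wrist_force: [0.9, 0.1, 1.1]
opening: 0.0876
[0.61578839 0.16777538 0.08426184] [[ 9.99983215e-01 -5.49396936e-03  1.84018886e-03]
 [-5.49452528e-03 -9.99984861e-01  2.97180463e-04]
 [ 1.83852830e-03 -3.07286439e-04 -9.99998263e-01]]
```

View pics/w4.png

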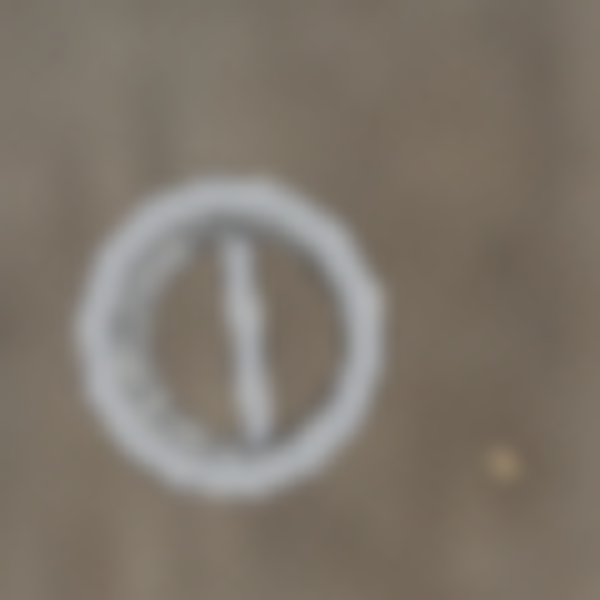

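Run:
```python
from h import *
c,s,im=load('w4')
f=lambda a,b,z: onz(c,(225+(a+.5)/10-.5,85+(b+.5)/10-.5),z)
print('top',f(232,336,.045),np.linalg.norm(f(80,336,.045)-f(384,336,.045)),np.linalg.norm(f(232,178,.045)-f(232,495,.045)))
d=f(232,235,.00125)-f(260,440,.00125);print(np.degrees(np.arctan2(d[1],d[0])),np.linalg.norm(d),f(246,337,.00125))
```

```text
top [0.6096584  0.24154005 0.045     ] 0.021877983299532028 0.02187910934576637
97.32791176783547 0.017384067545737958 [0.60946413 0.24160267 0.00125   ]
```

```bash
python3 -m crank '[{"hand":0.0878,"tx":-0.0066,"ty":-0.037,"tz":0,"ax":0,"ay":0,"az":0},{"hand":0.06,"tx":0,"ty":-0.037,"tz":0,"ax":0,"ay":0,"az":0},{"hand":0.06,"tx":0,"ty":0,"tz":0.02,"ax":0,"ay":0,"az":0},{"hand":0.06,"tx":0,"ty":0,"tz":0,"ax":0,"ay":0,"az":0},{"hand":0.06,"tx":0,"ty":0,"tz":0,"ax":0,"ay":0,"az":0}]' 15
python3 - <<'E'
from h import *
s=arm.read_state();print(s['ee_pos'],s['tcp_rot'],s['wrist_force'],s['opening'])
E
```

```text
time_s: 5.98
ee_pos: [0.6092, 0.2408, 0.063]
tcp_rot: [[1.0, -0.006, 0.0], [-0.006, -1.0, -0.001], [0.0, 0.001, -1.0]]
wrist_force: [1.0, -0.6, -0.6]
opening: 0.0602
[0.60916297 0.24077814 0.06302016] [[ 9.99981635e-01 -6.04786850e-03  3.91645723e-04]
 [-6.04749737e-03 -9.99981270e-01 -9.41961405e-04]
 [ 3.97335246e-04  9.39575629e-04 -9.99999480e-01]] [ 1.02505908 -0.61403546 -0.57327125] 0.060169071842040484
```

```bash
python3 -m crank '[{"hand":0.06,"tx":0.0005,"ty":-0.0008,"tz":0.024,"ax":0,"ay":0,"az":0},{"hand":0.05,"tx":0,"ty":0,"tz":0.023,"ax":0,"ay":0,"az":0},{"hand":0.03,"tx":0,"ty":0,"tz":0,"ax":0,"ay":0,"az":0},{"hand":0.02,"tx":0,"ty":0,"tz":0,"ax":0,"ay":0,"az":0},{"hand":0.016,"tx":0,"ty":0,"tz":0,"ax":0,"ay":0,"az":0},{"hand":0.016,"tx":0,"ty":0,"tz":0,"ax":0,"ay":0,"az":0},{"hand":0.016,"tx":0,"ty":0,"tz":0,"ax":0,"ay":0,"az":0}]' 15
```

```text
time_s: 6.85
ee_pos: [0.6094, 0.2435, 0.0162]
tcp_rot: [[1.0, -0.004, 0.001], [-0.004, -1.0, 0.0], [0.001, -0.0, -1.0]]
wrist_force: [-0.2, 0.2, 0.2]
opening: 0.0214
```

```bash
python3 - <<'E'
from h import *
s=arm.read_state();print(s['ee_pos'],s['opening'])
E
python3 -m crank '[{"hand":0.016,"tx":0,"ty":0,"tz":-0.03,"ax":0,"ay":0,"az":0},{"hand":0.016,"tx":0,"ty":0,"tz":-0.05,"ax":0,"ay":0,"az":0},{"hand":0.016,"tx":0,"ty":0.01,"tz":-0.05,"ax":0,"ay":0,"az":0},{"hand":0.016,"tx":-0.01,"ty":0.05,"tz":0,"ax":0,"ay":0,"az":0},{"hand":0.016,"tx":-0.01,"ty":0.05,"tz":0,"ax":0,"ay":0,"az":0},{"hand":0.016,"tx":-0.01,"ty":0.05,"tz":0,"ax":0,"ay":0,"az":0},{"hand":0.016,"tx":-0.01,"ty":0.05,"tz":0,"ax":0,"ay":0,"az":0},{"hand":0.016,"tx":-0.01,"ty":0.05,"tz":0,"ax":0,"ay":0,"az":0},{"hand":0.016,"tx":-0.007,"ty":0.05,"tz":0,"ax":0,"ay":0,"az":0},{"hand":0.016,"tx":0,"ty":0.05,"tz":0,"ax":0,"ay":0,"az":7},{"hand":0.016,"tx":0,"ty":0,"tz":0,"ax":0,"ay":0,"az":7},{"hand":0.016,"tx":0,"ty":0,"tz":0,"ax":0,"ay":0,"az":7},{"hand":0.016,"tx":0,"ty":0,"tz":0,"ax":0,"ay":0,"az":7.6},{"hand":0.016,"tx":0,"ty":0,"tz":0,"ax":0,"ay":0,"az":0},{"hand":0.016,"tx":0,"ty":0,"tz":0,"ax":0,"ay":0,"az":0}]' 15
python3 - <<'E'
from h import *
c,s,im=snap('wrist','w5')
print(s['ee_pos'],s['tcp_rot'],s['wrist_force'])
c,s,im=snap('side','s5',(240,130,320,230),7)
E
```

```text
[0.60937461 0.24345309 0.01617504] 0.021417529972131828
time_s: 8.72
ee_pos: [0.5505, -0.1164, 0.1457]
tcp_rot: [[0.877, -0.48, -0.0], [-0.48, -0.877, -0.0], [0.0, 0.0, -1.0]]
wrist_force: [0.3, 0.7, 0.1]
opening: 0.021
[ 0.55047738 -0.1164488   0.14571959] [[ 8.77314990e-01 -4.79915001e-01 -1.52522274e-05]
 [-4.79914999e-01 -8.77314982e-01 -1.28190215e-04]
 [ 4.81393995e-05  1.19782970e-04 -9.99999992e-01]] [0.282961   0.73604301 0.10033621]
```

View pics/w5.png

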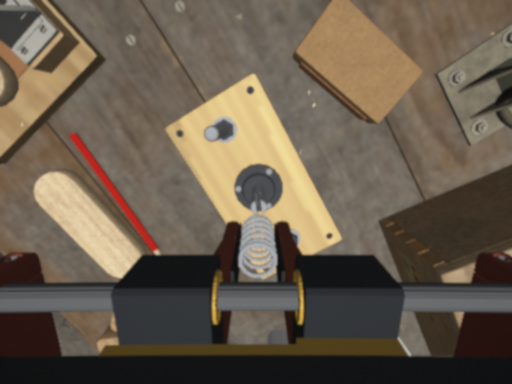

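View pics/s5.png

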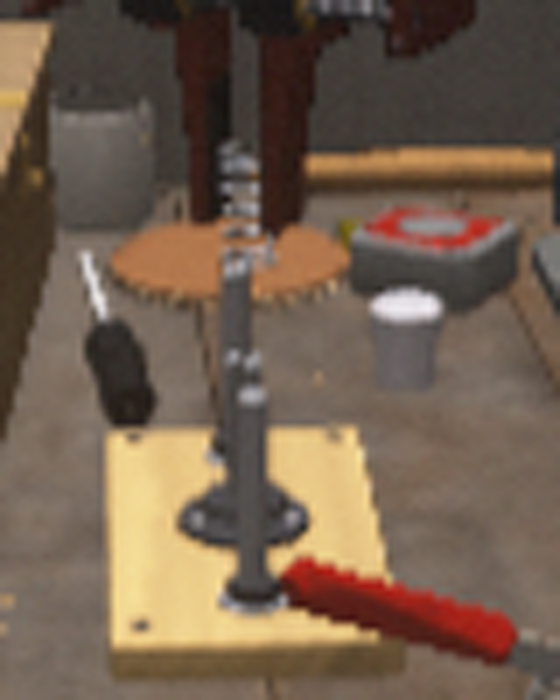

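Run:
```python
from h import *
c,s,im=load('w5')
v=im[180:285,215:305];cv2.imwrite('pics/w5z.png',cv2.resize(v,None,fx=7,fy=7,interpolation=cv2.INTER_CUBIC)[:,:])
# predict: foot centre & top centre & tip for nominal
off=np.array([0,0,0])
R=s['tcp_rot'];p=s['ee_pos']
for ty in (0,.0019):
  for z in (-.0162,-.0162+.046):
    print(ty,z,proj(c,p+R@np.array([0,ty,0])+[0,0,z]))
print(proj(c,[.5525,-.1165,.09]))
```

```text
0 -0.0162 [[256.01095283 226.1973079 ]]
0 0.0298 [[255.62184469 258.52379884]]
0.0019 -0.0162 [[256.01341633 228.67120498]]
0.0019 0.0298 [[255.62630633 261.63501408]]
[[258.3298212  207.39683201]]
```

View pics/w5z.png

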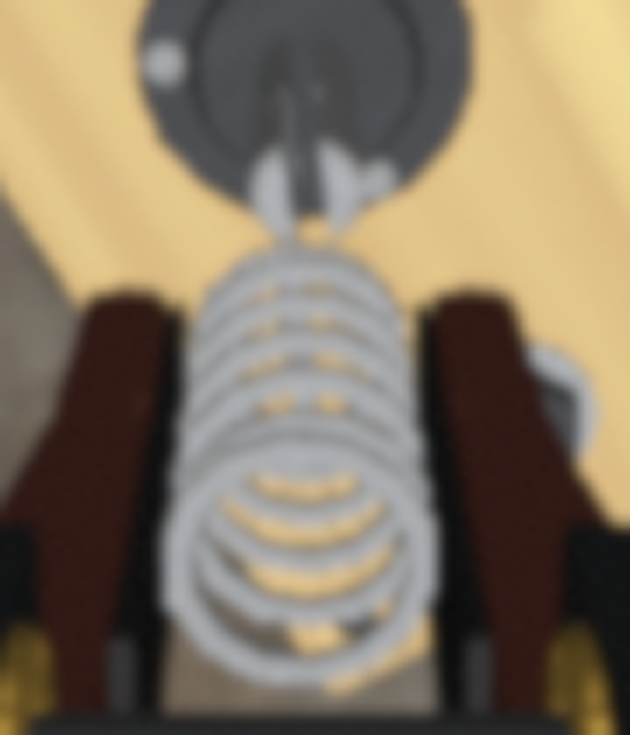

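Run:
```python
from h import *
c,s,im=load('w5')
R=s['tcp_rot'];p=s['ee_pos']
tip=np.array([.5525,-.1163,.09])
f=lambda a,b:(215+(a+.5)/7-.5,180+(b+.5)/7-.5)
P=onz(c,f(301,560),p[2]+.0298-.00125)
print('top',P,'rel tcp in tool',R.T@(P-p))
# foot: nearest (topmost in image) arc outer edge at zoom y~247 ; leftmost x190 right 410
for z in (p[2]-.0162+.00125,):
    a=onz(c,f(301,243),z); w=np.linalg.norm(onz(c,f(190,330),z)-onz(c,f(410,330),z)); print('foot far edge',R.T@(a-p),'w',w)
d=tip-P; print('needed tool shift', R.T@d)
m=onz(c,f(303,190),.09);print('tip slot here',m, R.T@(m-p))
```

```text
top [ 0.55077212 -0.11813852  0.17426959] rel tcp in tool [ 0.00107087  0.00134438 -0.02854979]
foot far edge [ 0.00110485 -0.00946503  0.01494892] w 0.02226574888920683
needed tool shift [ 0.00062951 -0.00245229  0.08426933]
tip slot here [ 0.55243963 -0.11576778  0.09      ] [ 0.001392   -0.00154586  0.05571947]
```

```bash
python3 -m crank '[{"hand":0.016,"tx":0.0006,"ty":-0.0025,"tz":0.012,"ax":0,"ay":0,"az":0},{"hand":0.016,"tx":0,"ty":0,"tz":0.012,"ax":0,"ay":0,"az":0},{"hand":0.016,"tx":0,"ty":0,"tz":0.01,"ax":0,"ay":0,"az":0},{"hand":0.016,"tx":0,"ty":0,"tz":0,"ax":0,"ay":0,"az":0},{"hand":0.016,"tx":0,"ty":0,"tz":0,"ax":0,"ay":0,"az":0},{"hand":0.016,"tx":0,"ty":0,"tz":0,"ax":0,"ay":0,"az":0}]' 15
python3 - <<'E'
from h import *
c,s,im=snap('wrist','w6',(200,130,310,290),5)
print(s['ee_pos'],s['tcp_rot'],s['wrist_force'])
R=s['tcp_rot'];p=s['ee_pos']
print('pred spring xy',p+R@[.0011,.0014,.0162])
c,s,im=snap('side','s6',(255,140,305,210),10)
E
```

```text
time_s: 9.57
ee_pos: [0.5526, -0.1147, 0.1121]
tcp_rot: [[0.876, -0.482, 0.001], [-0.482, -0.876, -0.0], [0.001, -0.0, -1.0]]
wrist_force: [-0.9, -0.1, -1.1]
opening: 0.021
[ 0.55262612 -0.11468407  0.11208901] [[ 8.76005714e-01 -4.82300002e-01  8.35185469e-04]
 [-4.82300023e-01 -8.76006080e-01 -1.88641014e-04]
 [ 8.22609110e-04 -2.37559365e-04 -9.99999633e-01]] [-0.9426237  -0.11055974 -1.09766101]
pred spring xy [ 0.55292803 -0.11644406  0.09588958]
```

View pics/w6.png

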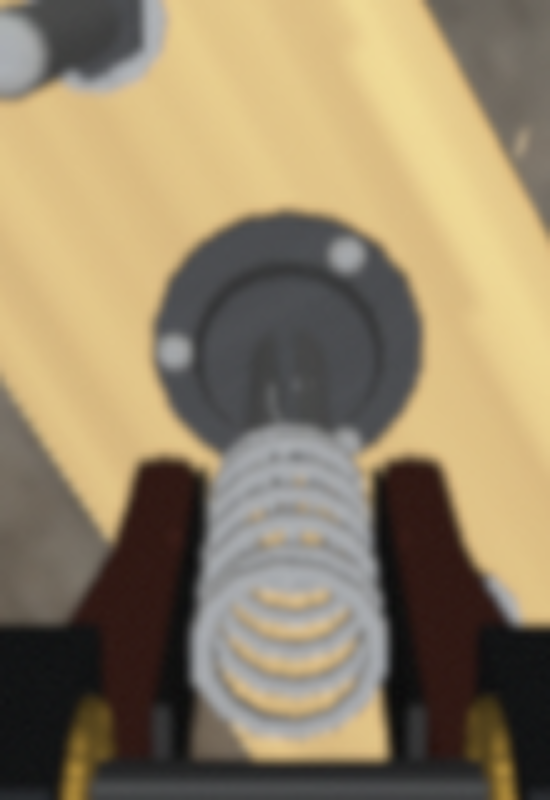

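View pics/s6.png

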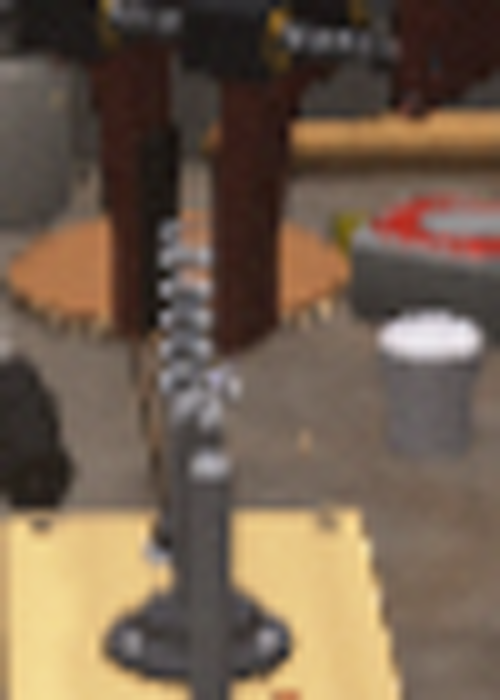

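```bash
python3 -m crank '[{"hand":0.016,"tx":-0.0003,"ty":0,"tz":0.002,"ax":0,"ay":0,"az":0},{"hand":0.016,"tx":0,"ty":0,"tz":0.002,"ax":0,"ay":0,"az":0},{"hand":0.016,"tx":0,"ty":0,"tz":0.002,"ax":0,"ay":0,"az":0},{"hand":0.016,"tx":0,"ty":0,"tz":0.001,"ax":0,"ay":0,"az":0},{"hand":0.016,"tx":0,"ty":0,"tz":0,"ax":0,"ay":0,"az":0}]' 15; python3 -m crank '[{"hand":0.016,"tx":0,"ty":0,"tz":0.0015,"ax":0,"ay":0,"az":0},{"hand":0.016,"tx":0,"ty":0,"tz":0.0015,"ax":0,"ay":0,"az":0},{"hand":0.016,"tx":0,"ty":0,"tz":0,"ax":0,"ay":0,"az":0}]' 15
```

```text
time_s: 10.3
ee_pos: [0.552, -0.1145, 0.1045]
tcp_rot: [[0.876, -0.482, -0.0], [-0.482, -0.876, 0.0], [-0.0, 0.0, -1.0]]
wrist_force: [-0.0, 0.6, -0.8]
opening: 0.0214
time_s: 10.68
ee_pos: [0.5519, -0.1145, 0.1015]
tcp_rot: [[0.876, -0.482, -0.0], [-0.482, -0.876, 0.0], [-0.0, 0.0, -1.0]]
wrist_force: [-0.4, -0.3, -1.3]
opening: 0.0214
```

```bash
python3 -m crank '[{"hand":0.016,"tx":0,"ty":0,"tz":0.0015,"ax":0,"ay":0,"az":0},{"hand":0.016,"tx":0,"ty":0,"tz":0.0015,"ax":0,"ay":0,"az":0},{"hand":0.016,"tx":0,"ty":0,"tz":0,"ax":0,"ay":0,"az":0}]' 15;  python3 - <<'E'
from h import *
c,s,im=snap('wrist','w7',(200,130,310,290),5)
R=s['tcp_rot'];p=s['ee_pos']
print(p,'pred spring xy',p+R@[.0011,.0014,.0162],s['wrist_force'])
c,s,im=snap('side','s7',(255,140,305,210),10)
print(s['wrist_force'],s['ee_pos'])
E
```

```text
time_s: 11.05
ee_pos: [0.5519, -0.1145, 0.0985]
tcp_rot: [[0.876, -0.482, -0.0], [-0.482, -0.876, 0.0], [-0.0, 0.0, -1.0]]
wrist_force: [-0.7, -0.2, -0.3]
opening: 0.0214
[ 0.5519019  -0.11447542  0.09849971] pred spring xy [ 0.55218569 -0.11623196  0.08229959] [-0.74572865 -0.17668568 -0.32788454]
[ 0.79477997 -0.06631605 -0.94942422] [ 0.55197927 -0.11446943  0.09857954]
```

View pics/w7.png

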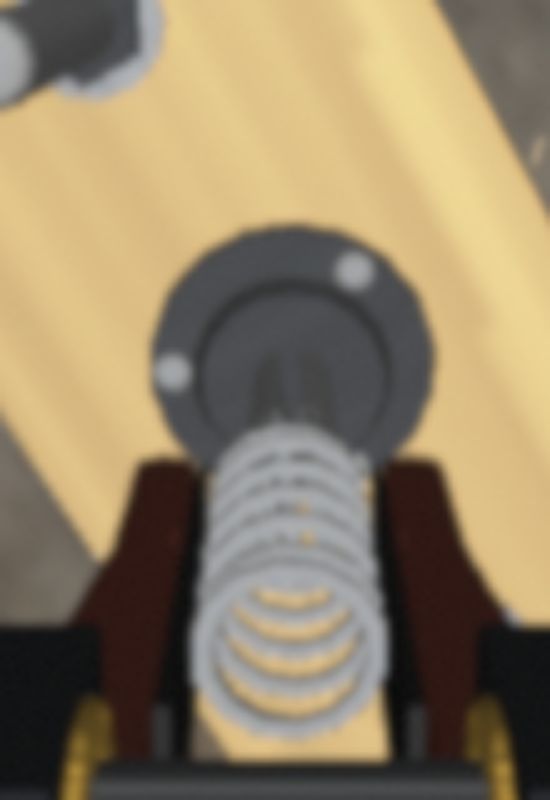

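View pics/s7.png

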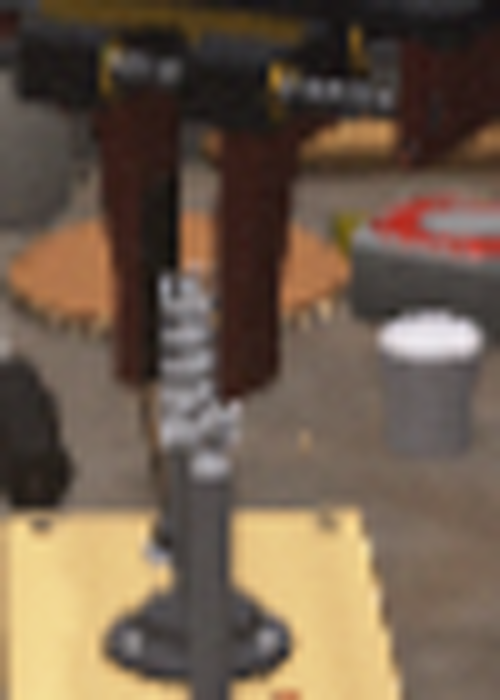

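```bash
python3 -m crank '[{"hand":0.016,"tx":0,"ty":0,"tz":0.002,"ax":0,"ay":0,"az":0},{"hand":0.016,"tx":0,"ty":0,"tz":0.002,"ax":0,"ay":0,"az":0},{"hand":0.016,"tx":0,"ty":0,"tz":0.002,"ax":0,"ay":0,"az":0},{"hand":0.016,"tx":0,"ty":0,"tz":0,"ax":0,"ay":0,"az":0}]' 15; python3 -m crank '[{"hand":0.016,"tx":0,"ty":0,"tz":0.002,"ax":0,"ay":0,"az":0},{"hand":0.016,"tx":0,"ty":0,"tz":0.002,"ax":0,"ay":0,"az":0},{"hand":0.016,"tx":0,"ty":0,"tz":0,"ax":0,"ay":0,"az":0}]' 15;  python3 - <<'E'
from h import *
c,s,im=snap('wrist','w8',(200,130,310,290),5)
R=s['tcp_rot'];p=s['ee_pos']
print(p,'pred spring xy',p+R@[.0011,.0014,.0162],s['wrist_force'])
E
```

```text
time_s: 11.65
ee_pos: [0.5519, -0.1145, 0.0924]
tcp_rot: [[0.876, -0.482, -0.0], [-0.482, -0.876, 0.0], [-0.0, 0.0, -1.0]]
wrist_force: [-0.2, -0.7, -0.0]
opening: 0.0211
time_s: 12.02
ee_pos: [0.5519, -0.1145, 0.0885]
tcp_rot: [[0.876, -0.482, -0.0], [-0.482, -0.876, 0.0], [-0.0, 0.0, -1.0]]
wrist_force: [-0.2, -0.7, 0.3]
opening: 0.0214
[ 0.55187964 -0.11446363  0.08846376] pred spring xy [ 0.55216232 -0.11621993  0.07226359] [-0.19540531 -0.68290603  0.337312  ]
```

View pics/w8.png

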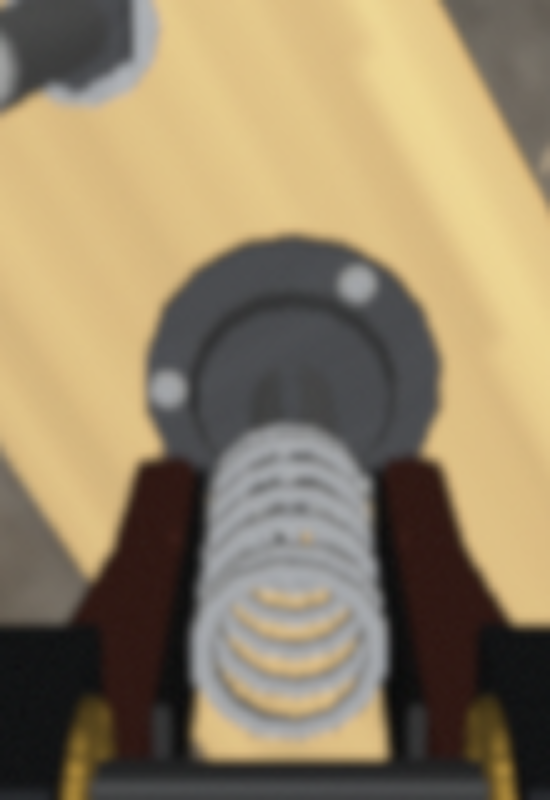

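```bash
python3 -m crank '[{"hand":0.016,"tx":0,"ty":0,"tz":0.002,"ax":0,"ay":0,"az":0},{"hand":0.016,"tx":0,"ty":0,"tz":0.002,"ax":0,"ay":0,"az":0},{"hand":0.016,"tx":0,"ty":0,"tz":0.002,"ax":0,"ay":0,"az":0},{"hand":0.016,"tx":0,"ty":0,"tz":0,"ax":0,"ay":0,"az":0}]' 15; python3 -m crank '[{"hand":0.016,"tx":0,"ty":0,"tz":0.0015,"ax":0,"ay":0,"az":0},{"hand":0.016,"tx":0,"ty":0,"tz":0.0015,"ax":0,"ay":0,"az":0},{"hand":0.016,"tx":0,"ty":0,"tz":0.0015,"ax":0,"ay":0,"az":0},{"hand":0.016,"tx":0,"ty":0,"tz":0,"ax":0,"ay":0,"az":0}]' 15;  python3 -c "
from h import *
for i in range(1): s=arm.read_state(); print(s['wrist_force'],s['moment'],s['ee_pos'])"
```

```text
time_s: 12.58
ee_pos: [0.5519, -0.1145, 0.0825]
tcp_rot: [[0.876, -0.482, -0.0], [-0.482, -0.876, 0.0], [-0.0, 0.0, -1.0]]
wrist_force: [0.3, -0.6, -0.4]
opening: 0.0209
time_s: 13.08
ee_pos: [0.5521, -0.1145, 0.0781]
tcp_rot: [[0.876, -0.482, 0.0], [-0.482, -0.876, 0.0], [0.0, -0.0, -1.0]]
wrist_force: [0.5, -0.0, -1.0]
opening: 0.0215
[ 0.54668994 -0.01610311 -0.97136623] [-0.01753234 -0.10086454  0.00841965] [ 0.55207852 -0.11447046  0.078089  ]
```

```bash
python3 -m crank '[{"hand":0.016,"tx":0,"ty":0,"tz":0.002,"ax":0,"ay":0,"az":0},{"hand":0.016,"tx":0,"ty":0,"tz":0.002,"ax":0,"ay":0,"az":0},{"hand":0.016,"tx":0,"ty":0,"tz":0.002,"ax":0,"ay":0,"az":0},{"hand":0.016,"tx":0,"ty":0,"tz":0,"ax":0,"ay":0,"az":0}]' 15;  python3 - <<'E'
from h import *
c,s,im=snap('wrist','w9',(200,130,310,290),5)
R=s['tcp_rot'];p=s['ee_pos']
print(p,'pred spring xy',p+R@[.0011,.0014,.0162],s['wrist_force'])
c,s,im=snap('side','s9',(255,140,305,210),10)
E
```

```text
time_s: 13.58
ee_pos: [0.552, -0.1145, 0.072]
tcp_rot: [[0.876, -0.482, -0.0], [-0.482, -0.876, -0.0], [-0.0, 0.0, -1.0]]
wrist_force: [0.4, -0.5, -1.1]
opening: 0.0208
[ 0.55200934 -0.11448557  0.0719891 ] pred spring xy [ 0.55229662 -0.11624266  0.05578909] [ 0.37255852 -0.46518842 -1.12953723]
```

View pics/w9.png

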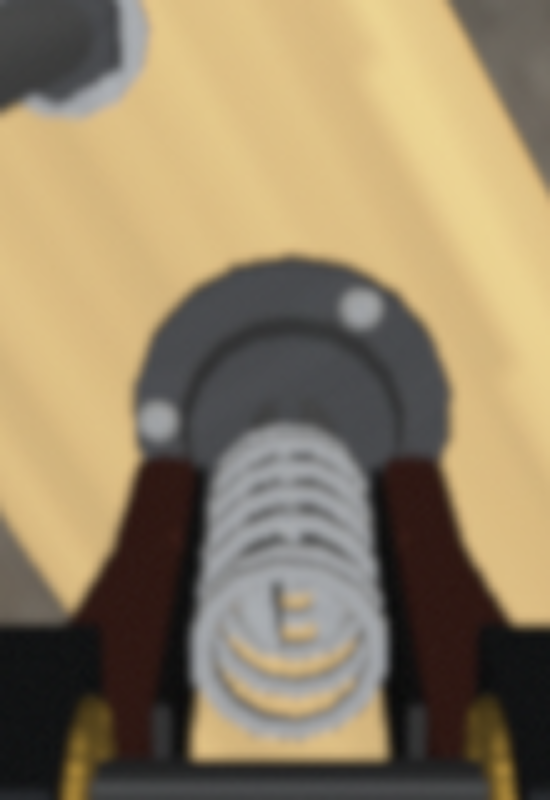

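View pics/s9.png

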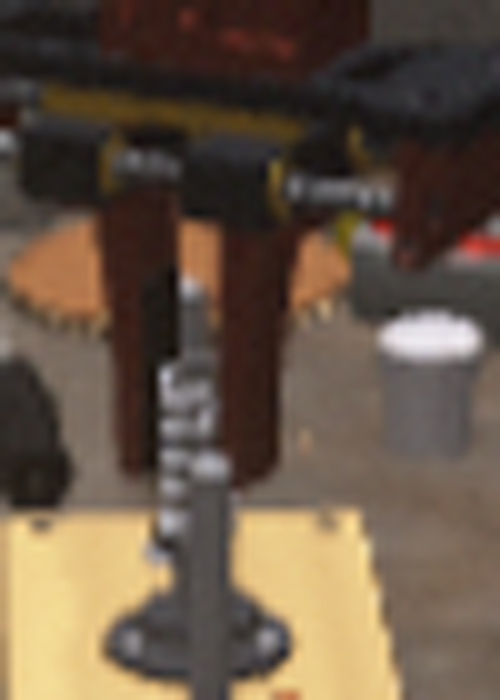

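```bash
python3 -m crank '[{"hand":0.016,"tx":0.0003,"ty":0,"tz":0.002,"ax":0,"ay":0,"az":0},{"hand":0.016,"tx":0,"ty":0,"tz":0.002,"ax":0,"ay":0,"az":0},{"hand":0.016,"tx":0,"ty":0,"tz":0.002,"ax":0,"ay":0,"az":0},{"hand":0.016,"tx":0,"ty":0,"tz":0,"ax":0,"ay":0,"az":0}]' 15; python3 -m crank '[{"hand":0.016,"tx":0,"ty":0,"tz":0.002,"ax":0,"ay":0,"az":0},{"hand":0.016,"tx":0,"ty":0,"tz":0.002,"ax":0,"ay":0,"az":0},{"hand":0.016,"tx":0,"ty":0,"tz":0.002,"ax":0,"ay":0,"az":0},{"hand":0.016,"tx":0,"ty":0,"tz":0,"ax":0,"ay":0,"az":0}]' 15
```

```text
time_s: 14.18
ee_pos: [0.5521, -0.1146, 0.0659]
tcp_rot: [[0.876, -0.482, -0.0], [-0.482, -0.876, 0.0], [-0.0, 0.0, -1.0]]
wrist_force: [0.8, 0.6, -0.4]
opening: 0.0211
time_s: 14.68
ee_pos: [0.5521, -0.1146, 0.06]
tcp_rot: [[0.876, -0.482, -0.0], [-0.482, -0.876, 0.0], [-0.0, 0.0, -1.0]]
wrist_force: [-0.1, -0.6, 0.5]
opening: 0.0214
```

```bash
python3 -m crank '[{"hand":0.016,"tx":0,"ty":0,"tz":0.002,"ax":0,"ay":0,"az":0},{"hand":0.016,"tx":0,"ty":0,"tz":0.002,"ax":0,"ay":0,"az":0},{"hand":0.016,"tx":0,"ty":0,"tz":0.002,"ax":0,"ay":0,"az":0},{"hand":0.016,"tx":0,"ty":0,"tz":0,"ax":0,"ay":0,"az":0}]' 15;python3 - <<'E'
from h import *
c,s,im=snap('wrist','w10',(200,130,310,290),5)
R=s['tcp_rot'];p=s['ee_pos']
print(p,'pred spring xy',p+R@[.0011,.0014,.0162],s['wrist_force'])
c,s,im=snap('side','s10',(255,140,305,210),10)
E
```

```text
time_s: 15.18
ee_pos: [0.5521, -0.1146, 0.0539]
tcp_rot: [[0.876, -0.482, -0.0], [-0.482, -0.876, 0.0], [-0.0, 0.0, -1.0]]
wrist_force: [0.6, 1.0, -1.0]
opening: 0.0214
[ 0.55214804 -0.11459444  0.0539417 ] pred spring xy [ 0.55243111 -0.11635027  0.03774148] [ 0.61130517  1.0401164  -1.00637051]
```

View pics/w10.png

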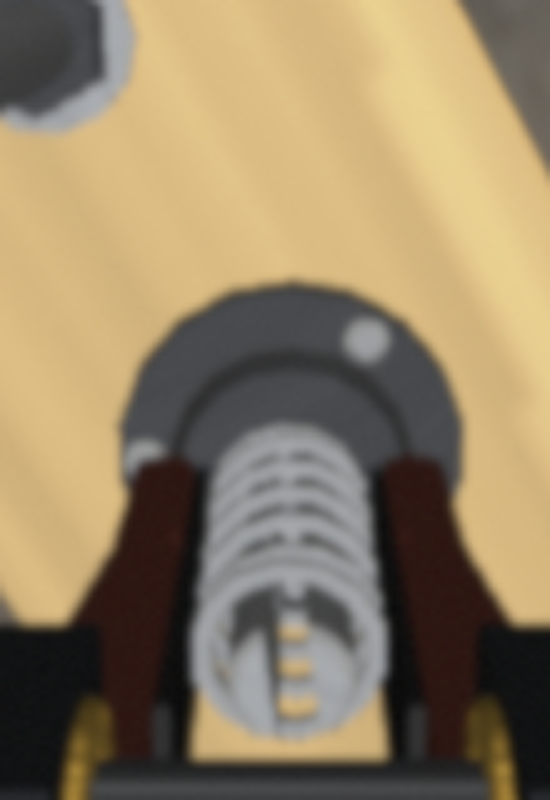

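View pics/s10.png

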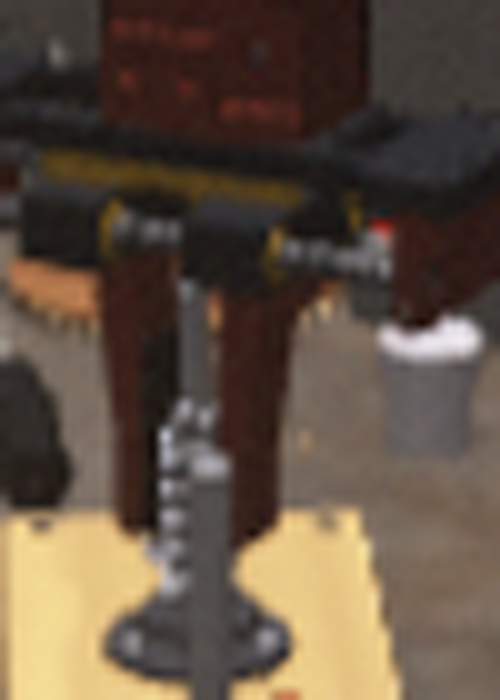

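```bash
python3 -m crank '[{"hand":0.016,"tx":0,"ty":0,"tz":0.0015,"ax":0,"ay":0,"az":0},{"hand":0.016,"tx":0,"ty":0,"tz":0.0015,"ax":0,"ay":0,"az":0},{"hand":0.016,"tx":0,"ty":0,"tz":0.001,"ax":0,"ay":0,"az":0},{"hand":0.016,"tx":0,"ty":0,"tz":0,"ax":0,"ay":0,"az":0}]' 15; python3 -m crank '[{"hand":0.016,"tx":0,"ty":0,"tz":0.001,"ax":0,"ay":0,"az":0},{"hand":0.016,"tx":0,"ty":0,"tz":0,"ax":0,"ay":0,"az":0}]' 15; python3 -m crank '[{"hand":0.016,"tx":0,"ty":0,"tz":0.001,"ax":0,"ay":0,"az":0},{"hand":0.016,"tx":0,"ty":0,"tz":0,"ax":0,"ay":0,"az":0}]' 15
```

```text
time_s: 15.78
ee_pos: [0.5522, -0.1146, 0.0501]
tcp_rot: [[0.876, -0.482, -0.0], [-0.482, -0.876, 0.0], [-0.0, 0.0, -1.0]]
wrist_force: [0.1, -0.5, -1.4]
opening: 0.0211
time_s: 16.02
ee_pos: [0.5522, -0.1146, 0.0491]
tcp_rot: [[0.876, -0.482, -0.0], [-0.482, -0.876, 0.0], [-0.0, 0.0, -1.0]]
wrist_force: [-0.4, -0.7, -1.2]
opening: 0.0211
time_s: 16.27
ee_pos: [0.5524, -0.1146, 0.0482]
tcp_rot: [[0.876, -0.482, 0.0], [-0.482, -0.876, -0.0], [0.0, -0.0, -1.0]]
wrist_force: [-0.4, 0.0, 0.7]
opening: 0.0212
```

```bash
python3 -m crank '[{"hand":0.016,"tx":0,"ty":0,"tz":0.0007,"ax":0,"ay":0,"az":0},{"hand":0.016,"tx":0,"ty":0,"tz":0,"ax":0,"ay":0,"az":0}]' 15; python3 -m crank '[{"hand":0.016,"tx":0,"ty":0,"tz":0.0007,"ax":0,"ay":0,"az":0},{"hand":0.016,"tx":0,"ty":0,"tz":0,"ax":0,"ay":0,"az":0}]' 15; python3 -m crank '[{"hand":0.016,"tx":0,"ty":0,"tz":0.0006,"ax":0,"ay":0,"az":0},{"hand":0.016,"tx":0,"ty":0,"tz":0,"ax":0,"ay":0,"az":0}]' 15
```

```text
time_s: 16.52
ee_pos: [0.5524, -0.1146, 0.0475]
tcp_rot: [[0.876, -0.482, 0.0], [-0.482, -0.876, -0.0], [0.0, -0.0, -1.0]]
wrist_force: [0.6, -0.1, 1.0]
opening: 0.0214
time_s: 16.77
ee_pos: [0.5524, -0.1147, 0.0468]
tcp_rot: [[0.876, -0.482, 0.0], [-0.482, -0.876, -0.0], [0.0, -0.0, -1.0]]
wrist_force: [0.9, -1.0, 0.7]
opening: 0.0211
time_s: 17.02
ee_pos: [0.5524, -0.1146, 0.0462]
tcp_rot: [[0.876, -0.482, 0.0], [-0.482, -0.876, -0.0], [0.0, -0.0, -1.0]]
wrist_force: [-0.3, -0.6, 2.7]
opening: 0.0217
```

```bash
python3 -m crank '[{"hand":0.026,"tx":0,"ty":0,"tz":0,"ax":0,"ay":0,"az":0},{"hand":0.034,"tx":0,"ty":0,"tz":0,"ax":0,"ay":0,"az":0},{"hand":0.034,"tx":0,"ty":0,"tz":0,"ax":0,"ay":0,"az":0}]' 15;python3 - <<'E'
from h import *
c,s,im=snap('wrist','w11',(200,130,310,290),5)
c,s,im=snap('side','s11',(255,140,305,210),10)
print(s['ee_pos'],s['wrist_force'])
E
```

```text
time_s: 17.4
ee_pos: [0.5521, -0.1146, 0.046]
tcp_rot: [[0.876, -0.482, -0.0], [-0.482, -0.876, 0.0], [-0.0, 0.0, -1.0]]
wrist_force: [0.4, 1.0, 0.5]
opening: 0.0337
[ 0.55217926 -0.11461968  0.04604475] [-0.27186184  0.56474678  0.52206871]
```

View pics/w11.png

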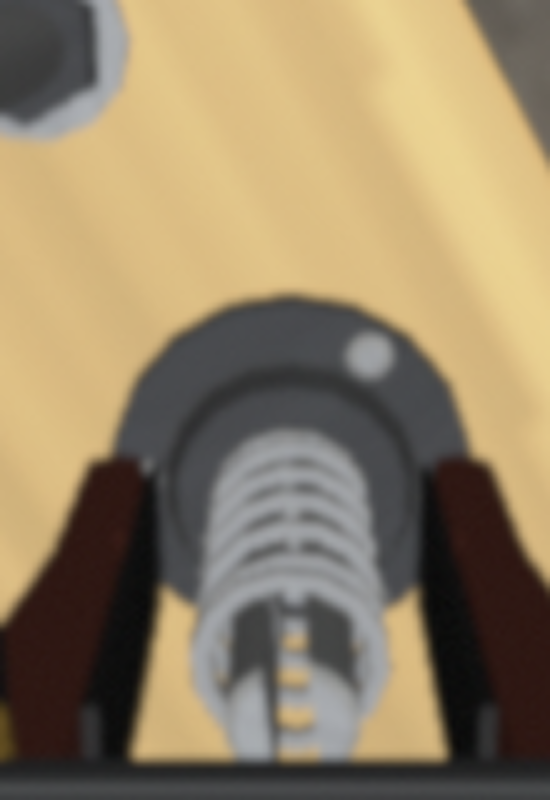

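View pics/s11.png

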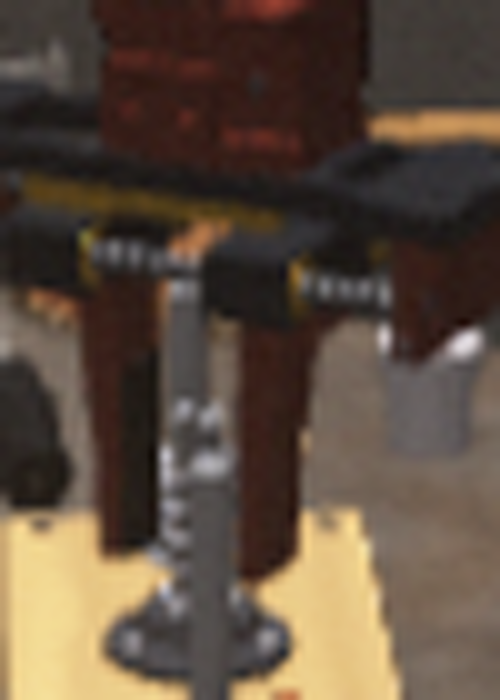

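```bash
python3 -m crank '[{"hand":0.036,"tx":0,"ty":0,"tz":-0.02,"ax":0,"ay":0,"az":0},{"hand":0.036,"tx":0,"ty":0,"tz":-0.03,"ax":0,"ay":0,"az":0},{"hand":0.036,"tx":0,"ty":0,"tz":-0.03,"ax":0,"ay":0,"az":0},{"hand":0.05,"tx":0,"ty":0,"tz":-0.03,"ax":0,"ay":0,"az":0},{"hand":0.06,"tx":0,"ty":0.01,"tz":-0.02,"ax":0,"ay":0,"az":0}]' 15;python3 - <<'E'
from h import *
c,s,im=snap('wrist','w12')
c,s,im=snap('side','s12',(255,140,305,210),10)
print(s['ee_pos'],s['wrist_force'])
c,s,im=load('w12')
cv2.imwrite('pics/w12z.png',cv2.resize(im[130:290,200:330],None,fx=4,fy=4,interpolation=cv2.INTER_CUBIC))
for z in (.034,.078): print(proj(c,[.5525,-.1165,z]))
print(proj(c,[.4717,-.32,.04]))
E
```

```text
time_s: 18.12
ee_pos: [0.548, -0.1229, 0.1776]
tcp_rot: [[0.877, -0.481, 0.002], [-0.481, -0.877, 0.0], [0.001, -0.001, -1.0]]
wrist_force: [-1.5, -0.1, -0.4]
opening: 0.0522
[ 0.54814761 -0.12537869  0.17958115] [ 0.12799557 -1.80899134  2.26010221]
[[257.10841922 177.87189394]]
[[257.1354236  187.06956441]]
[[277.04610569 335.82716387]]
```

View pics/w12z.png

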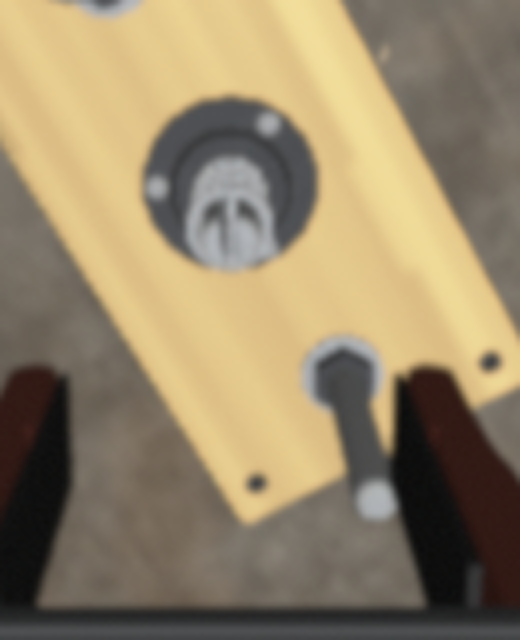

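View pics/s12.png

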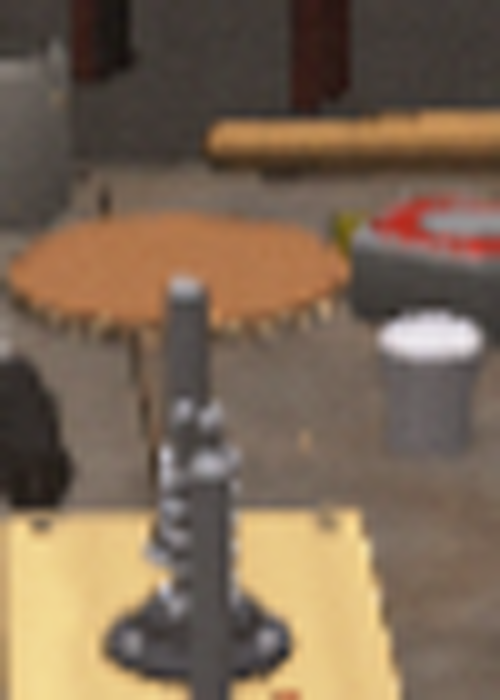

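Run:
```python
from h import *
c,s,im=load('w12');R=s['tcp_rot'];u=-R[:,1]
C=np.array([.5525,-.1165,0])
for z in (.033,.0345,.038,.045): print('foot edge',z,proj(c,C+u*.011+[0,0,z]))
for z in (.077,.08,.083,.09): print('top ring near/left edge',z,proj(c,C-u*.0098+[0,0,z]),proj(c,C+R[:,0]*.011+[0,0,z])-proj(c,C-R[:,0]*.011+[0,0,z]))
print(s['ee_pos'])
g=im[150:205,235:280];cv2.imwrite('pics/w12y.png',cv2.resize(g,None,fx=12,fy=12,interpolation=cv2.INTER_CUBIC))
```

```text
foot edge 0.033 [[257.10878183 168.36130957]]
foot edge 0.0345 [[257.1095886  168.59084719]]
foot edge 0.038 [[257.11150074 169.13488439]]
foot edge 0.045 [[257.1154545  170.25982122]]
top ring near/left edge 0.077 [[257.13352916 196.16609191]] [[2.18131978e+01 6.74894244e-03]]
top ring near/left edge 0.08 [[257.1356324  196.98704629]] [[2.20487680e+01 6.80229994e-03]]
top ring near/left edge 0.083 [[257.13778103 197.82575276]] [[2.22894881e+01 6.85643354e-03]]
top ring near/left edge 0.09 [[257.14297953 199.855094  ]] [[2.28721707e+01 6.98584267e-03]]
[ 0.5479765  -0.12293753  0.17762847]
```

View pics/w12y.png

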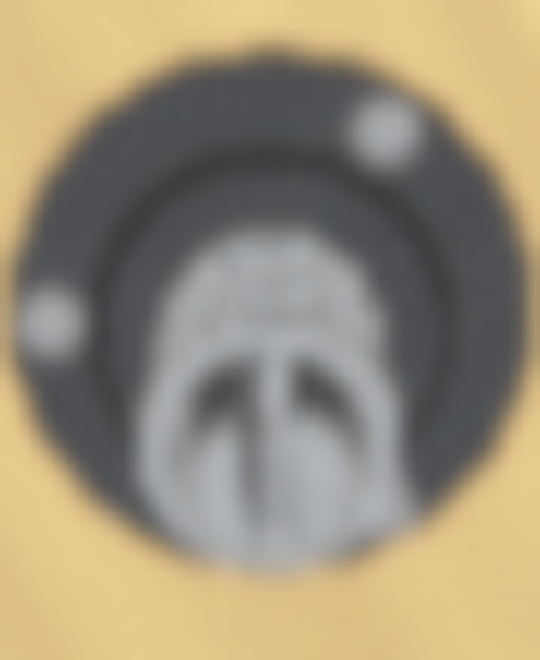

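```bash
python3 -m crank '[{"hand":0.06,"tx":0.0054,"ty":0.0415,"tz":0,"ax":0,"ay":0,"az":0},{"hand":0.06,"tx":0.0054,"ty":0.0415,"tz":0,"ax":0,"ay":0,"az":0},{"hand":0.06,"tx":0.0054,"ty":0.0415,"tz":0,"ax":0,"ay":0,"az":0},{"hand":0.06,"tx":0.0054,"ty":0.0415,"tz":0.015,"ax":0,"ay":0,"az":0},{"hand":0.06,"tx":0.0054,"ty":0.0415,"tz":0.015,"ax":0,"ay":0,"az":0},{"hand":0.06,"tx":0,"ty":0,"tz":0,"ax":0,"ay":0,"az":0},{"hand":0.06,"tx":0,"ty":0,"tz":0,"ax":0,"ay":0,"az":0}]' 15;python3 - <<'E'
from h import *
c,s,im=snap('wrist','w13')
print(s['ee_pos'],s['tcp_rot'],s['wrist_force'])
m=cv2.inRange(im,(165,165,165),(255,255,255))
for k in cv2.findContours(m,0,1)[0]:
    a=cv2.contourArea(k)
    if a>200: print(a,cv2.minEnclosingCircle(k),cv2.boundingRect(k))
E
```

```text
time_s: 19.1
ee_pos: [0.4708, -0.3174, 0.1453]
tcp_rot: [[0.876, -0.482, -0.001], [-0.482, -0.876, 0.001], [-0.001, -0.001, -1.0]]
wrist_force: [-0.0, 1.2, 0.6]
opening: 0.0599
[ 0.47084015 -0.31737815  0.14530741] [[ 8.76053671e-01 -4.82212759e-01 -9.06472299e-04]
 [-4.82211496e-01 -8.76053848e-01  1.31464563e-03]
 [-1.42805744e-03 -7.14588767e-04 -9.99998725e-01]] [-0.02035455  1.15521668  0.61023816]
768.0 ((259.0, 196.0), 16.278919219970703) (243, 181, 33, 31)
398.0 ((412.0, 200.5), 47.07716369628906) (387, 160, 51, 82)
3173.0 ((40.5, 41.5), 57.98716735839844) (0, 0, 86, 91)
```

View pics/w13.png

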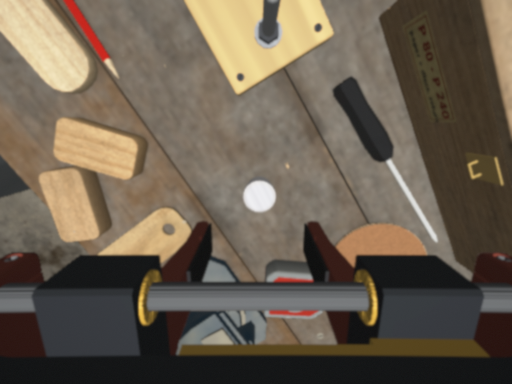

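Run:
```python
from h import *
c,s,im=load('w13');R=s['tcp_rot'];p=s['ee_pos']
m=cv2.inRange(im[175:220,235:285],(150,150,150),(255,255,255))
k=max(cv2.findContours(m,0,1)[0],key=cv2.contourArea);e=cv2.fitEllipse(k);print(e)
uv=(e[0][0]+235,e[0][1]+175)
P=onz(c,uv,.04);print(P,R.T@(P-p)); print(e[1][0]*np.linalg.norm(P+R.T@[0,0,0]-ray(c,uv)[0])/268)
```

```text
((24.018800735473633, 20.978809356689453), (31.52347183227539, 32.449188232421875), 95.36759948730469)
[ 0.47156212 -0.3213302   0.04      ] [0.0026886  0.00318932 0.10530142]
0.03266055738428646
```

```bash
python3 -m crank '[{"hand":0.06,"tx":0.0016,"ty":0.0034,"tz":0.03,"ax":0,"ay":0,"az":0},{"hand":0.06,"tx":0,"ty":0,"tz":0.03,"ax":0,"ay":0,"az":0},{"hand":0.06,"tx":0,"ty":0,"tz":0.02,"ax":0,"ay":0,"az":0},{"hand":0.06,"tx":0,"ty":0,"tz":0,"ax":0,"ay":0,"az":0}]' 15;python3 - <<'E'
from h import *
c,s,im=snap('wrist','w14')
print(s['ee_pos'],s['wrist_force'],s['opening'])
E
```

```text
time_s: 19.65
ee_pos: [0.4707, -0.3199, 0.0651]
tcp_rot: [[0.877, -0.48, -0.002], [-0.48, -0.877, 0.002], [-0.003, -0.001, -1.0]]
wrist_force: [0.2, 0.4, 0.1]
opening: 0.06
[ 0.47069874 -0.31993683  0.06508586] [0.24767955 0.37816013 0.07614647] 0.060005324475782384
```

View pics/w14.png

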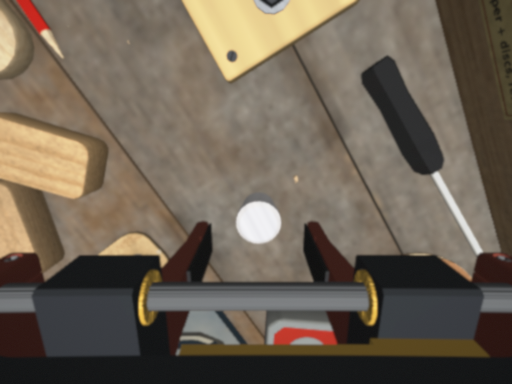

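```bash
python3 - <<'E'
from h import *
c,s,im=load('w14');R=s['tcp_rot'];p=s['ee_pos']
P=onz(c,(258,221.5),.04);print(P,R.T@(P-p))
E
python3 -m crank '[{"hand":0.06,"tx":0,"ty":0,"tz":0.026,"ax":0,"ay":0,"az":0},{"hand":0.06,"tx":0,"ty":0.0005,"tz":0.025,"ax":0,"ay":0,"az":0},{"hand":0.045,"tx":0,"ty":0,"tz":0,"ax":0,"ay":0,"az":0},{"hand":0.034,"tx":0,"ty":0,"tz":0,"ax":0,"ay":0,"az":0},{"hand":0.028,"tx":0,"ty":0,"tz":0,"ax":0,"ay":0,"az":0},{"hand":0.028,"tx":0,"ty":0,"tz":0,"ax":0,"ay":0,"az":0}]' 40
```

```text
[ 0.47193777 -0.32052906  0.04      ] [ 1.43683221e-03 -5.60002954e-05  2.50822383e-02]
time_s: 20.45
ee_pos: [0.4716, -0.3228, 0.0166]
tcp_rot: [[0.876, -0.482, 0.002], [-0.482, -0.876, -0.001], [0.002, 0.0, -1.0]]
wrist_force: [-1.1, 0.9, 7.8]
opening: 0.033
```

Run:
```python
from h import *
s=arm.read_state();print(s['ee_pos'],s['wrist_force'],s['moment'],s['opening'])
c,s,im=snap('wrist','w15',(170,180,350,330),4)
c,s,im=snap('side','s15',(255,120,345,210),6)
print(s['ee_pos'],s['wrist_force'],s['moment'],s['opening'])
```

```text
[ 0.47155198 -0.32275912  0.01657234] [-1.13154924  0.91489243  7.81968397] [0.17458819 0.14389658 0.02449992] 0.03296084362530705
[ 0.47154018 -0.3228027   0.01658584] [-0.01860723  0.52248235  6.10594754] [0.18539946 0.11718491 0.00431479] 0.03290985439992351
```

View pics/w15.png

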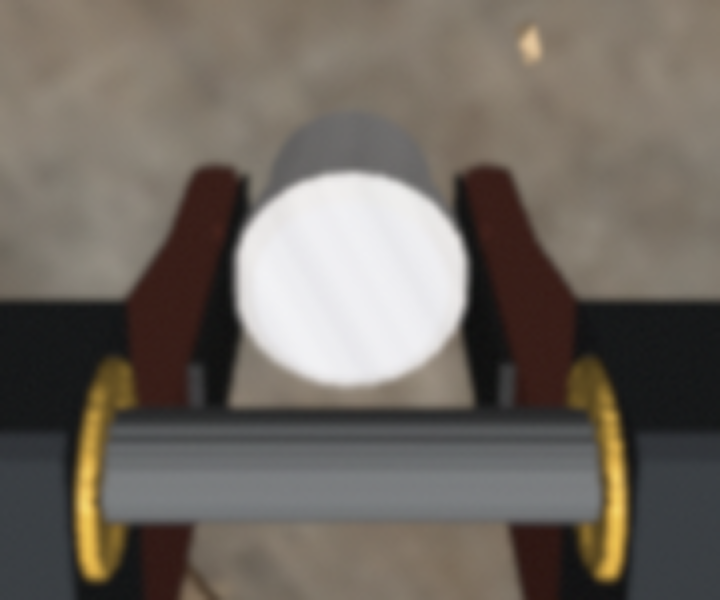

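View pics/s15.png

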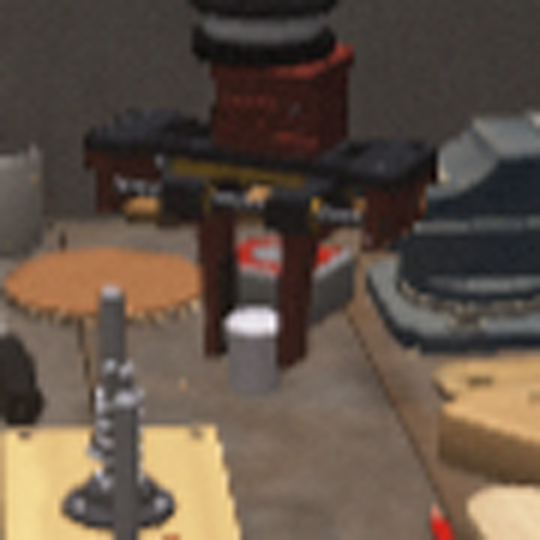

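```bash
python3 -m crank '[{"hand":0.028,"tx":0,"ty":0,"tz":-0.03,"ax":0,"ay":0,"az":0},{"hand":0.028,"tx":0,"ty":0,"tz":-0.05,"ax":0,"ay":0,"az":0},{"hand":0.028,"tx":0,"ty":0,"tz":-0.055,"ax":0,"ay":0,"az":0},{"hand":0.028,"tx":-0.0047,"ty":-0.0366,"tz":0,"ax":0,"ay":0,"az":0},{"hand":0.028,"tx":-0.0047,"ty":-0.0366,"tz":0,"ax":0,"ay":0,"az":0},{"hand":0.028,"tx":-0.0047,"ty":-0.0366,"tz":0,"ax":0,"ay":0,"az":0},{"hand":0.028,"tx":-0.0047,"ty":-0.0366,"tz":0,"ax":0,"ay":0,"az":0},{"hand":0.028,"tx":-0.0047,"ty":-0.0366,"tz":0,"ax":0,"ay":0,"az":0},{"hand":0.028,"tx":-0.0047,"ty":-0.0366,"tz":0,"ax":0,"ay":0,"az":0},{"hand":0.028,"tx":0,"ty":0,"tz":0,"ax":0,"ay":0,"az":0},{"hand":0.028,"tx":0,"ty":0,"tz":0,"ax":0,"ay":0,"az":0},{"hand":0.028,"tx":0,"ty":0,"tz":0,"ax":0,"ay":0,"az":0}]' 40;python3 - <<'E'
from h import *
c,s,im=snap('wrist','w16',(170,150,330,290),4.5)
print(s['ee_pos'],s['tcp_rot'],s['wrist_force'],s['opening'])
c,s,im=snap('side','s16',(240,130,310,210),7)
E
```

```text
time_s: 22.05
ee_pos: [0.5513, -0.118, 0.1502]
tcp_rot: [[0.875, -0.484, -0.0], [-0.484, -0.875, -0.001], [0.0, 0.001, -1.0]]
wrist_force: [0.5, 0.4, -0.8]
opening: 0.0332
[ 0.55126513 -0.11804558  0.15017211] [[ 8.74923884e-01 -4.84260376e-01 -2.91888656e-04]
 [-4.84260449e-01 -8.74923550e-01 -7.73401382e-04]
 [ 1.19147385e-04  8.18017473e-04 -9.99999658e-01]] [ 0.52814877  0.42882639 -0.83725328] 0.03316707615969158
```

View pics/w16.png

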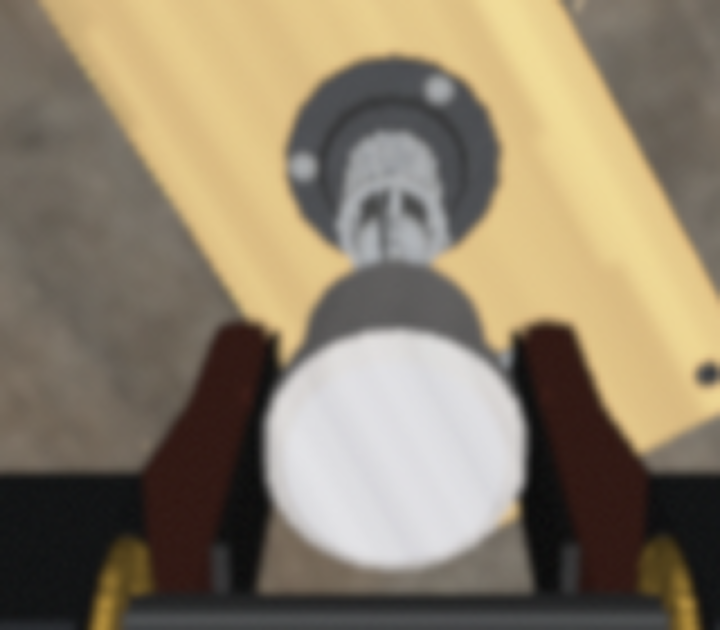

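View pics/s16.png

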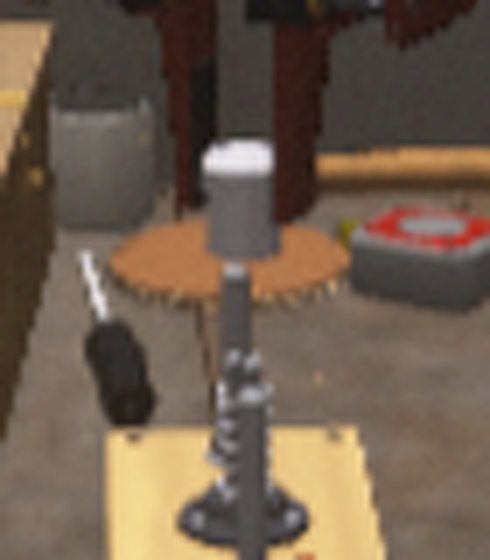

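Run:
```python
from h import *
c,s,im=load('w16');R=s['tcp_rot'];p=s['ee_pos']
m=cv2.inRange(im[215:285,220:295],(180,180,180),(255,255,255))
k=max(cv2.findContours(m,0,1)[0],key=cv2.contourArea);k=cv2.convexHull(k);e=cv2.fitEllipse(k);print(e,cv2.boundingRect(k))
uv=(e[0][0]+220,e[0][1]+215)
P=onz(c,uv,p[2]+.0234);print(P,R.T@(P-p)); print('diam',e[1][1]*(c_:=np.linalg.norm(P-ray(c,uv)[0]))/268)
tip=np.array([.5525,-.1164,.09]); print('shift',R.T@(tip-P))
# lateral check: skirt bottom far edge (zoom 393,262), spring foot etc
f=lambda a,b:(170+(a+.5)/4.5-.5,150+(b+.5)/4.5-.5)
A=onz(c,f(394,261),p[2]-.0166); print('skirt edge rel tcp',R.T@(A-p))
B=onz(c,f(392,130),.0335);print('foot far edge -> centre',B+R[:,1]*.011)
```

```text
((37.38935470581055, 34.294864654541016), (51.659358978271484, 56.53681182861328), 90.8759536743164) (10, 9, 56, 52)
[ 0.55318131 -0.11650921  0.17357211] [ 0.0009353  -0.002253   -0.02340174]
diam 0.03278794307737347
shift [-0.00065894  0.00016601  0.0835722 ]
skirt edge rel tcp [ 0.00078253 -0.01381365  0.0165888 ]
foot far edge -> centre [ 0.55235034 -0.11663168  0.033509  ]
```

Run:
```python
from h import *
def an(name,zb):
    c,s,im=load(name);R=s['tcp_rot'];p=s['ee_pos']
    m=cv2.inRange(im,(180,180,180),(255,255,255)); m[:170]=0;m[295:]=0;m[:,:210]=0;m[:,300:]=0
    k=max(cv2.findContours(m,0,1)[0],key=cv2.contourArea);k=cv2.convexHull(k);e=cv2.fitEllipse(k)
    P=onz(c,e[0],zb+.04);q=R.T@(P-p);print(name,e[0],'head',q)
    # predicted bottom far edge pixel for an upright cap
    C=P-[0,0,.04]
    print(' pred far skirt edge px',proj(c,C-R[:,1]*.0145), 'pred center col')
    return c,s,im
an('w15',0.0);c,s,im=an('w16',.1502-.0166)
an('w14',0)
for n,(x,y) in (('w15',(257,222)),('w16',(257,222)),('w14',(258,222))):
    im=load(n)[2]; g=im[190:245,x-1:x+2].mean(axis=(1,2)).round().astype(int); print(n,list(zip(range(190,245),g.tolist())))
```

```text
w15 (257.2615661621094, 249.3278350830078) head [ 0.00091704 -0.00221165 -0.0234258 ]
 pred far skirt edge px [[257.14319691 203.63346169]] pred center col
w16 (257.38934326171875, 249.29486083984375) head [ 0.00093528 -0.00226737 -0.02342964]
 pred far skirt edge px [[257.37961069 203.55384446]] pred center col
w14 (258.1016845703125, 222.02952575683594) head [0.00151303 0.00036564 0.02508171]
 pred far skirt edge px [[258.11010231 189.661133  ]] pred center col
w15 [(190, 124), (191, 125), (192, 125), (193, 124), (194, 123), (195, 121), (196, 120), (197, 118), (198, 117), (199, 115), (200, 114), (201, 112), (202, 111), (203, 111), (204, 112), (205, 113), (206, 113), (207, 112), (208, 109), (209, 107), (210, 107), (211, 107), (212, 107), (213, 106), (214, 107), (215, 106), (216, 106), (217, 104), (218, 104), (219, 103), (220, 104), (221, 109), (222, 138), (223, 189), (224, 224), (225, 234), (226, 236), (227, 236), (228, 237), (229, 237), (230, 238), (231, 239), (232, 239), (233, 240), (234, 240), (235, 240), (236, 240), (237, 240), (238, 240), (239, 239), (240, 239), (241, 239), (24
[... 649 characters left out ...]
(242, 223), (243, 223), (244, 223)]
w14 [(190, 113), (191, 113), (192, 111), (193, 110), (194, 109), (195, 108), (196, 108), (197, 107), (198, 106), (199, 109), (200, 131), (201, 177), (202, 220), (203, 234), (204, 238), (205, 239), (206, 240), (207, 241), (208, 241), (209, 242), (210, 242), (211, 242), (212, 242), (213, 242), (214, 241), (215, 241), (216, 241), (217, 241), (218, 241), (219, 241), (220, 241), (221, 242), (222, 242), (223, 242), (224, 242), (225, 242), (226, 241), (227, 241), (228, 240), (229, 239), (230, 238), (231, 238), (232, 237), (233, 237), (234, 237), (235, 237), (236, 237), (237, 238), (238, 238), (239, 239), (240, 237), (241, 231), (242, 219), (243, 188), (244, 154)]
```

Run:
```python
from h import *
im=load('w14')[2]
g=im[175:205,257:260].mean(axis=1).round().astype(int); print(list(zip(range(175,205),g.tolist())))
cv2.imwrite('pics/w14z.png',cv2.resize(im[175:250,225:295],None,fx=8,fy=8,interpolation=cv2.INTER_CUBIC))
```

```text
[(175, [108, 121, 132]), (176, [110, 123, 134]), (177, [112, 126, 135]), (178, [115, 128, 137]), (179, [116, 129, 138]), (180, [117, 129, 137]), (181, [116, 128, 137]), (182, [115, 126, 135]), (183, [113, 125, 134]), (184, [111, 123, 132]), (185, [108, 120, 130]), (186, [106, 118, 128]), (187, [104, 116, 126]), (188, [102, 114, 123]), (189, [101, 114, 123]), (190, [102, 114, 123]), (191, [104, 114, 122]), (192, [106, 112, 117]), (193, [107, 110, 113]), (194, [108, 109, 110]), (195, [107, 108, 110]), (196, [106, 108, 109]), (197, [106, 107, 108]), (198, [105, 106, 107]), (199, [107, 109, 110]), (200, [130, 131, 132]), (201, [176, 177, 179]), (202, [219, 220, 221]), (203, [233, 234, 235]), (204, [237, 238, 239])]
```

View pics/w14z.png

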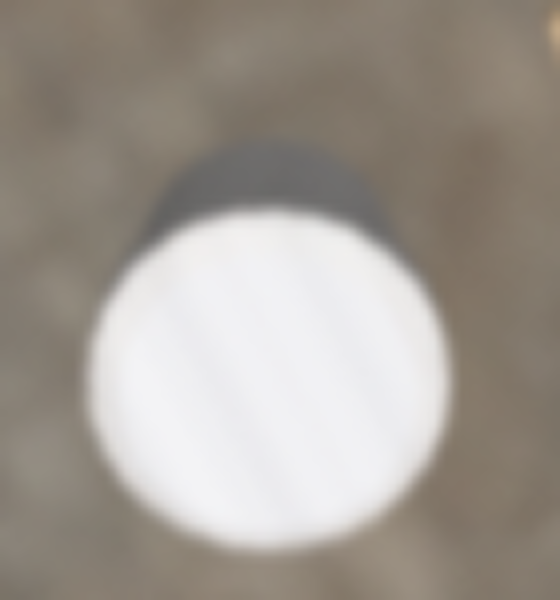

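```bash
python3 -m crank '[{"hand":0.028,"tx":-0.0006,"ty":-0.0004,"tz":0.015,"ax":0,"ay":0,"az":0},{"hand":0.028,"tx":0,"ty":0,"tz":0.015,"ax":0,"ay":0,"az":0},{"hand":0.028,"tx":0,"ty":0,"tz":0.01,"ax":0,"ay":0,"az":0},{"hand":0.028,"tx":0,"ty":0,"tz":0,"ax":0,"ay":0,"az":0},{"hand":0.028,"tx":0,"ty":0,"tz":0,"ax":0,"ay":0,"az":0}]' 40;python3 -m crank '[{"hand":0.028,"tx":0,"ty":0,"tz":0.0015,"ax":0,"ay":0,"az":0},{"hand":0.028,"tx":0,"ty":0,"tz":0.0015,"ax":0,"ay":0,"az":0},{"hand":0.028,"tx":0,"ty":0,"tz":0.0015,"ax":0,"ay":0,"az":0},{"hand":0.028,"tx":0,"ty":0,"tz":0,"ax":0,"ay":0,"az":0}]' 40
```

```text
time_s: 22.78
ee_pos: [0.5517, -0.1157, 0.1103]
tcp_rot: [[0.876, -0.482, 0.0], [-0.482, -0.876, 0.0], [0.0, -0.0, -1.0]]
wrist_force: [-0.3, 0.1, 0.6]
opening: 0.0335
time_s: 23.28
ee_pos: [0.5513, -0.1158, 0.1056]
tcp_rot: [[0.876, -0.482, -0.0], [-0.482, -0.876, -0.0], [-0.0, 0.0, -1.0]]
wrist_force: [0.4, 0.7, -0.9]
opening: 0.0327
```

```bash
python3 -m crank '[{"hand":0.028,"tx":0.0004,"ty":0.0014,"tz":-0.002,"ax":0,"ay":0,"az":0},{"hand":0.028,"tx":0,"ty":0,"tz":0,"ax":0,"ay":0,"az":0},{"hand":0.028,"tx":0,"ty":0,"tz":0,"ax":0,"ay":0,"az":0}]' 40;python3 - <<'E'
from h import *
c,s,im=snap('wrist','w17',(170,150,330,290),4.5)
R=s['tcp_rot'];p=s['ee_pos']
print(p,s['wrist_force'])
m=cv2.inRange(im,(180,180,180),(255,255,255)); m[:215]=0;m[295:]=0;m[:,:210]=0;m[:,300:]=0
k=max(cv2.findContours(m,0,1)[0],key=cv2.contourArea);k=cv2.convexHull(k);e=cv2.fitEllipse(k)
P=onz(c,e[0],p[2]+.0234);print(e[0],P,R.T@(P-p))
print('axis px at flange',proj(c,[.5525,-.1165,.032]))
c,s,im=snap('side','s17',(240,130,310,210),7)
E
```

```text
time_s: 23.65
ee_pos: [0.5512, -0.1172, 0.1078]
tcp_rot: [[0.876, -0.482, 0.0], [-0.482, -0.876, -0.0], [0.0, -0.0, -1.0]]
wrist_force: [-0.6, -0.3, -1.0]
opening: 0.0329
[ 0.55117355 -0.11719531  0.10775168] [-0.57928589 -0.25424215 -0.99929743]
(257.43414306640625, 249.3323516845703) [ 0.55308968 -0.11575708  0.13115168] [ 0.00098964 -0.00218578 -0.02339964]
axis px at flange [[257.19827458 200.15809473]]
```

View pics/w17.png

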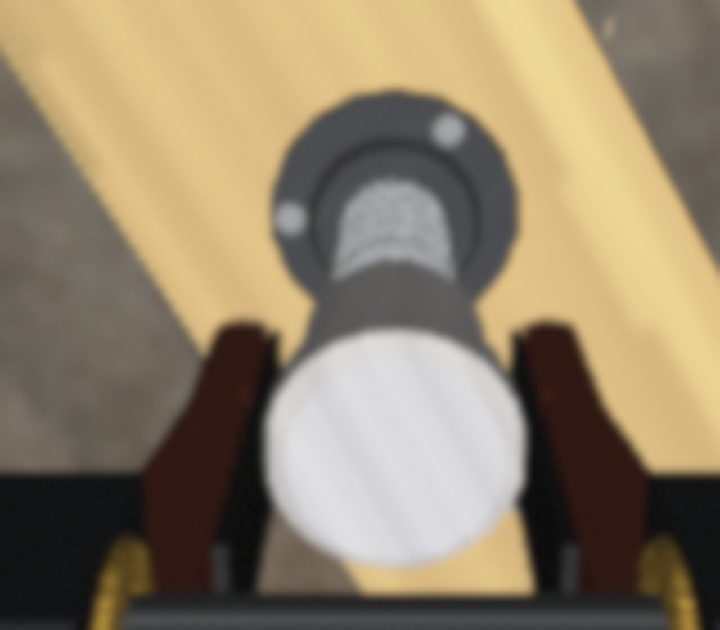

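View pics/s17.png

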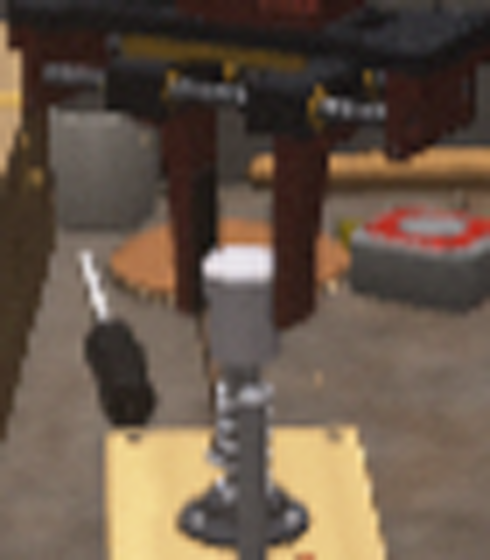

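```bash
python3 -m crank '[{"hand":0.028,"tx":-0.0003,"ty":0,"tz":0.0015,"ax":0,"ay":0,"az":0},{"hand":0.028,"tx":0,"ty":0,"tz":0.0015,"ax":0,"ay":0,"az":0},{"hand":0.028,"tx":0,"ty":0,"tz":0.0015,"ax":0,"ay":0,"az":0},{"hand":0.028,"tx":0,"ty":0,"tz":0,"ax":0,"ay":0,"az":0}]' 40;python3 -m crank '[{"hand":0.028,"tx":0,"ty":0,"tz":0.0015,"ax":0,"ay":0,"az":0},{"hand":0.028,"tx":0,"ty":0,"tz":0.0015,"ax":0,"ay":0,"az":0},{"hand":0.028,"tx":0,"ty":0,"tz":0,"ax":0,"ay":0,"az":0}]' 40; python3 -m crank '[{"hand":0.028,"tx":0,"ty":0,"tz":0.0015,"ax":0,"ay":0,"az":0},{"hand":0.028,"tx":0,"ty":0,"tz":0.0015,"ax":0,"ay":0,"az":0},{"hand":0.028,"tx":0,"ty":0,"tz":0,"ax":0,"ay":0,"az":0}]' 40
```

```text
time_s: 24.25
ee_pos: [0.5509, -0.117, 0.103]
tcp_rot: [[0.876, -0.482, -0.0], [-0.482, -0.876, 0.0], [-0.0, -0.0, -1.0]]
wrist_force: [0.4, 0.5, -0.5]
opening: 0.0329
time_s: 24.62
ee_pos: [0.5509, -0.117, 0.1001]
tcp_rot: [[0.876, -0.482, 0.0], [-0.482, -0.876, 0.0], [0.0, -0.0, -1.0]]
wrist_force: [-0.1, 0.9, -0.9]
opening: 0.0332
time_s: 25.0
ee_pos: [0.5509, -0.117, 0.097]
tcp_rot: [[0.876, -0.482, -0.0], [-0.482, -0.876, 0.0], [-0.0, -0.0, -1.0]]
wrist_force: [1.0, -0.5, -1.0]
opening: 0.0331
```

```bash
python3 -m crank '[{"hand":0.028,"tx":0,"ty":0,"tz":0.002,"ax":0,"ay":0,"az":0},{"hand":0.028,"tx":0,"ty":0,"tz":0.002,"ax":0,"ay":0,"az":0},{"hand":0.028,"tx":0,"ty":0,"tz":0.002,"ax":0,"ay":0,"az":0},{"hand":0.028,"tx":0,"ty":0,"tz":0,"ax":0,"ay":0,"az":0}]' 40
python3 - <<'E'
from h import *
c,s,im=snap('side','s18',(240,130,310,210),7)
print(s['ee_pos'],s['wrist_force'],s['moment'])
E
```

```text
time_s: 25.5
ee_pos: [0.5509, -0.117, 0.0911]
tcp_rot: [[0.876, -0.482, 0.0], [-0.482, -0.876, 0.0], [0.0, -0.0, -1.0]]
wrist_force: [-0.4, -0.5, 0.7]
opening: 0.0328
[ 0.55092466 -0.11700411  0.09110413] [-0.43835248 -0.45395905  0.74731612] [ 0.01104681 -0.18616396 -0.00504856]
```

View pics/s18.png

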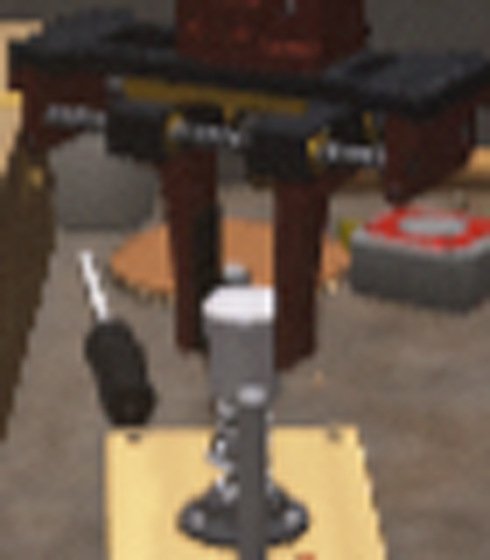

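Cap is centred on the spindle, skirt coming onto the spring top at side (240,390 zoomed). Pressing down gently.

```bash
python3 -m crank '[{"hand":0.028,"tx":0,"ty":0,"tz":0.002,"ax":0,"ay":0,"az":0},{"hand":0.028,"tx":0,"ty":0,"tz":0.002,"ax":0,"ay":0,"az":0},{"hand":0.028,"tx":0,"ty":0,"tz":0,"ax":0,"ay":0,"az":0}]' 40;python3 -m crank '[{"hand":0.028,"tx":0,"ty":0,"tz":0.0015,"ax":0,"ay":0,"az":0},{"hand":0.028,"tx":0,"ty":0,"tz":0.0015,"ax":0,"ay":0,"az":0},{"hand":0.028,"tx":0,"ty":0,"tz":0,"ax":0,"ay":0,"az":0}]' 40; python3 -m crank '[{"hand":0.028,"tx":0,"ty":0,"tz":0.0015,"ax":0,"ay":0,"az":0},{"hand":0.028,"tx":0,"ty":0,"tz":0,"ax":0,"ay":0,"az":0}]' 40
```

```text
time_s: 25.92
ee_pos: [0.551, -0.117, 0.0872]
tcp_rot: [[0.876, -0.482, 0.0], [-0.482, -0.876, -0.0], [0.0, -0.0, -1.0]]
wrist_force: [0.4, 1.0, 1.8]
opening: 0.033
time_s: 26.3
ee_pos: [0.551, -0.117, 0.0842]
tcp_rot: [[0.876, -0.482, 0.0], [-0.482, -0.876, 0.0], [0.0, -0.0, -1.0]]
wrist_force: [-0.4, -0.4, 4.0]
opening: 0.033
time_s: 26.55
ee_pos: [0.551, -0.117, 0.0827]
tcp_rot: [[0.876, -0.482, 0.0], [-0.482, -0.876, -0.0], [0.0, -0.0, -1.0]]
wrist_force: [-0.4, 0.1, 5.2]
opening: 0.0326
```

```bash
python3 -m crank '[{"hand":0.028,"tx":0,"ty":0,"tz":0.0012,"ax":0,"ay":0,"az":0},{"hand":0.028,"tx":0,"ty":0,"tz":0,"ax":0,"ay":0,"az":0}]' 40;python3 -m crank '[{"hand":0.028,"tx":0,"ty":0,"tz":0.001,"ax":0,"ay":0,"az":0},{"hand":0.028,"tx":0,"ty":0,"tz":0,"ax":0,"ay":0,"az":0}]' 40; python3 -m crank '[{"hand":0.028,"tx":0,"ty":0,"tz":0.0008,"ax":0,"ay":0,"az":0},{"hand":0.028,"tx":0,"ty":0,"tz":0,"ax":0,"ay":0,"az":0}]' 40
```

```text
time_s: 26.8
ee_pos: [0.551, -0.1171, 0.0816]
tcp_rot: [[0.876, -0.482, 0.0], [-0.482, -0.876, -0.0], [0.0, -0.0, -1.0]]
wrist_force: [-0.8, -0.3, 6.1]
opening: 0.0334
time_s: 27.05
ee_pos: [0.5511, -0.117, 0.0807]
tcp_rot: [[0.876, -0.482, 0.0], [-0.482, -0.876, -0.0], [0.0, -0.0, -1.0]]
wrist_force: [-0.6, 0.4, 6.1]
opening: 0.0333
time_s: 27.3
ee_pos: [0.5511, -0.117, 0.0805]
tcp_rot: [[0.876, -0.482, 0.001], [-0.482, -0.876, -0.0], [0.001, 0.0, -1.0]]
wrist_force: [-2.8, -0.0, 11.2]
opening: 0.0333
```

```bash
python3 - <<'E'
from h import *
c,s,im=snap('side','s19',(240,130,310,210),7)
print(s['ee_pos'],s['wrist_force'])
E
python3 -m crank '[{"hand":0.028,"tx":0,"ty":0,"tz":-0.003,"ax":0,"ay":0,"az":0},{"hand":0.028,"tx":0,"ty":0,"tz":-0.004,"ax":0,"ay":0,"az":0},{"hand":0.028,"tx":0,"ty":0,"tz":-0.003,"ax":0,"ay":0,"az":0},{"hand":0.028,"tx":0,"ty":0,"tz":-0.0017,"ax":0,"ay":0,"az":0},{"hand":0.028,"tx":0,"ty":0,"tz":0,"ax":0,"ay":0,"az":0},{"hand":0.028,"tx":0,"ty":0,"tz":0,"ax":0,"ay":0,"az":0}]' 40
```

```text
[ 0.55112415 -0.1170477   0.08047326] [-2.77607144 -0.04141286 11.21033043]
time_s: 28.1
ee_pos: [0.5508, -0.117, 0.0913]
tcp_rot: [[0.876, -0.482, -0.0], [-0.482, -0.876, 0.0], [-0.0, -0.0, -1.0]]
wrist_force: [0.9, 0.1, 0.8]
opening: 0.0331
```

View pics/s19.png

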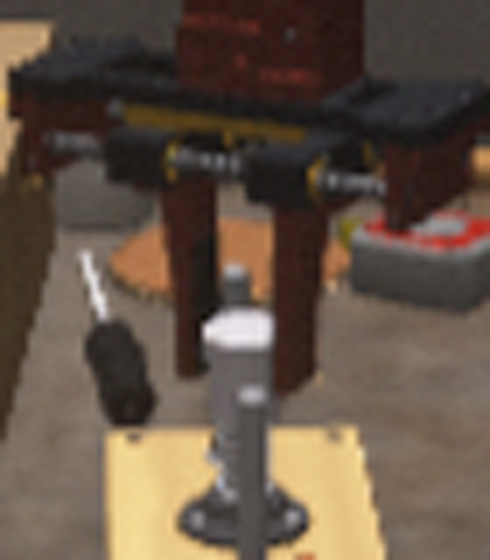

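```bash
python3 -m crank '[{"hand":0.036,"tx":0,"ty":0,"tz":-0.0005,"ax":0,"ay":0,"az":0},{"hand":0.042,"tx":0,"ty":0,"tz":0,"ax":0,"ay":0,"az":0},{"hand":0.05,"tx":0,"ty":0,"tz":0,"ax":0,"ay":0,"az":0},{"hand":0.056,"tx":0,"ty":0,"tz":0,"ax":0,"ay":0,"az":0}]' 15
python3 - <<'E'
from h import *
c,s,im=snap('wrist','w20',(170,150,330,290),4.5)
print(s['ee_pos'],s['wrist_force'])
c,s,im=snap('side','s20',(240,130,310,210),7)
E
```

```text
time_s: 28.6
ee_pos: [0.5507, -0.117, 0.0917]
tcp_rot: [[0.876, -0.482, -0.0], [-0.482, -0.876, 0.0], [-0.0, 0.0, -1.0]]
wrist_force: [-0.0, -0.4, -0.4]
opening: 0.0546
[ 0.55068291 -0.11703247  0.09174414] [-0.0472749  -0.37235566 -0.39582969]
```

View pics/w20.png

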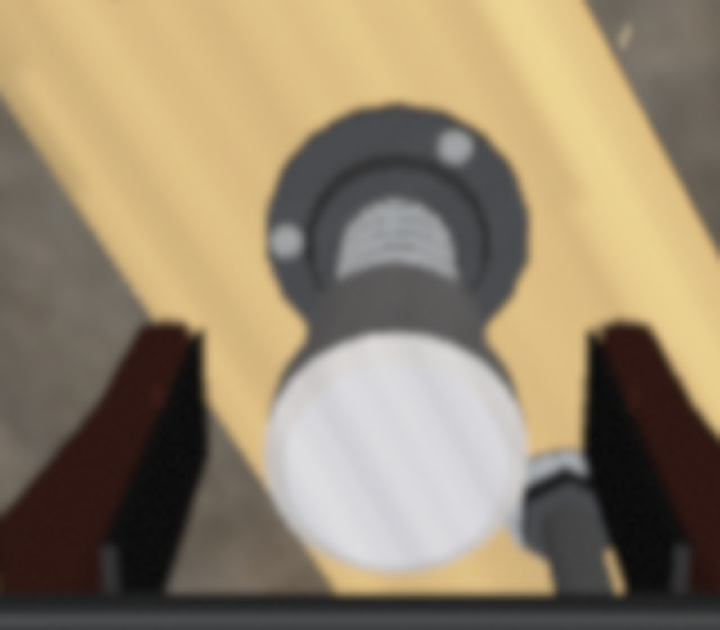

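View pics/s20.png

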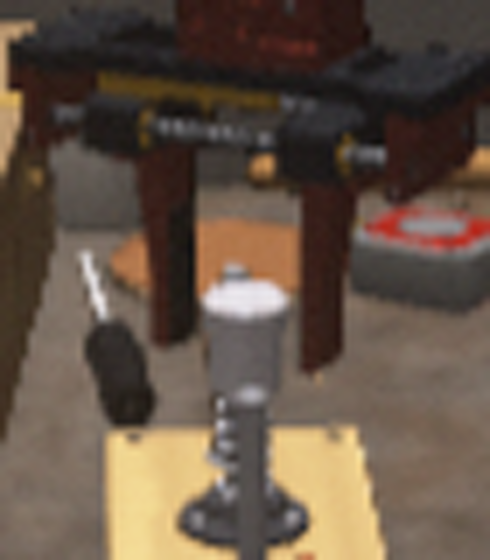

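```bash
python3 -m crank '[{"hand":0.06,"tx":0,"ty":0,"tz":-0.02,"ax":0,"ay":0,"az":0},{"hand":0.06,"tx":0,"ty":0,"tz":-0.03,"ax":0,"ay":0,"az":0},{"hand":0.06,"tx":0,"ty":0,"tz":-0.04,"ax":0,"ay":0,"az":0},{"hand":0.06,"tx":0,"ty":0.01,"tz":-0.04,"ax":0,"ay":0,"az":0},{"hand":0.06,"tx":0,"ty":0,"tz":0,"ax":0,"ay":0,"az":0},{"hand":0.06,"tx":0,"ty":0,"tz":0,"ax":0,"ay":0,"az":0},{"hand":0.06,"tx":0,"ty":0,"tz":0,"ax":0,"ay":0,"az":0}]' 15
python3 - <<'E'
from h import *
c,s,im=snap('wrist','w21')
print(s['ee_pos'],s['wrist_force'],s['time_s'])
m=cv2.inRange(im,(180,180,180),(255,255,255)); m[:130]=0;m[260:]=0;m[:,:200]=0;m[:,310:]=0
k=max(cv2.findContours(m,0,1)[0],key=cv2.contourArea);k=cv2.convexHull(k);e=cv2.fitEllipse(k)
rw=ray(c,e[0])
for z in (.104,.1165): print(e,onz(c,e[0],z))
cs,s,im=snap('side','s21',(240,130,310,210),7)
w=im
ct,s,im=snap('top','t21')
# side: bright head top
m=cv2.inRange(w,(150,150,150),(255,255,255)); m[:160]=0;m[190:]=0;m[:,:262]=0;m[:,:262]=0;m[:,290:]=0
k=max(cv2.findContours(m,0,1)[0],key=cv2.contourArea);e2=cv2.fitEllipse(k);print(e2)
print(tri([rw,ray(cs,e2[0])]))
for z in (.104,.1165): print('side pred',z,proj(cs,[.5525,-.1165,z]),proj(cs,[.5525,-.1165,z-.04]))
E
```

```text
time_s: 29.58
ee_pos: [0.5452, -0.1254, 0.2204]
tcp_rot: [[0.876, -0.482, -0.002], [-0.482, -0.876, 0.001], [-0.002, 0.001, -1.0]]
wrist_force: [-0.7, -0.1, -0.5]
opening: 0.0599
[ 0.54520715 -0.12542695  0.22044927] [-0.67409293 -0.09816698 -0.48612277] 29.575
((258.5393371582031, 182.7675323486328), (31.34017562866211, 32.091773986816406), 95.70947265625) [ 0.55086415 -0.11919058  0.104     ]
((258.5393371582031, 182.7675323486328), (31.34017562866211, 32.091773986816406), 95.70947265625) [ 0.55225426 -0.11660212  0.1165    ]
((274.68792724609375, 172.1053009033203), (4.364801406860352, 11.888713836669922), 88.69683837890625)
(array([ 0.55101121, -0.11699405,  0.11478522]), [np.float64(0.001045981348755317), np.float64(0.0010459813487549226)])
side pred 0.104 [[273.78091088 175.92424521]] [[273.82048659 189.441375  ]]
side pred 0.1165 [[273.76821942 171.62820696]] [[273.80828612 185.25451544]]
```

View pics/w21.png

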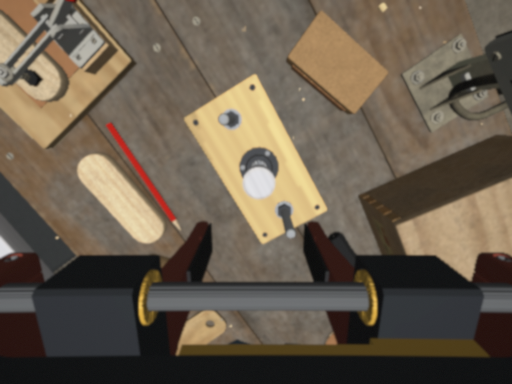

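View pics/s21.png

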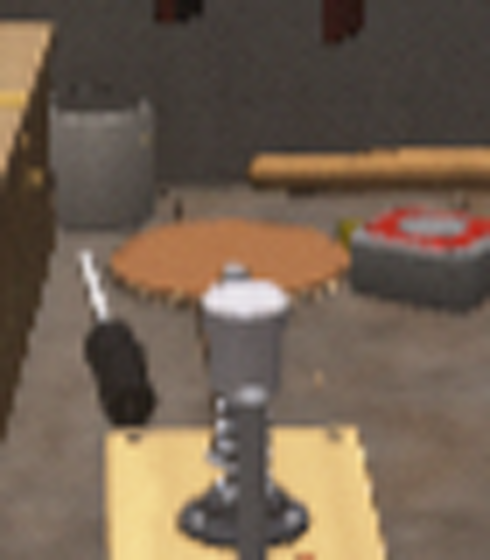

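View pics/t21.png

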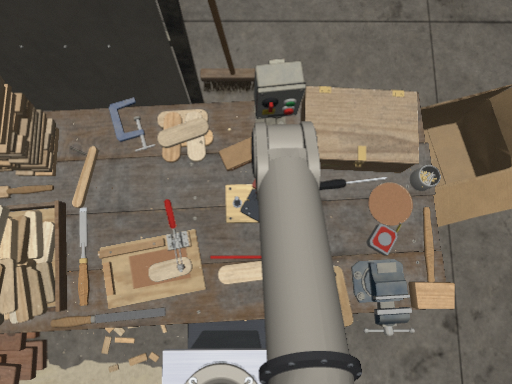

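```bash
python3 -c "
from bench import arm
print(arm.close_job()); print(arm.read_state()['time_s'])"
```

```text
the job is handed in; nothing more can be done
None
the job is handed in; nothing more can be done
```

The work rest is refitted and the job handed in at about 30 s of the 72 s; no verdict was reported.

- **Spring:** I measured the slot at about 69° and the crossbar at 97°, turned the spring to match and threaded it down. It did not snag, and the wrist force stayed under about 3 N. By the tool height its foot reached the flange. The later picture put the foot at about z = 34 mm, but only to about ±4 mm, and within 0.5 mm of the spindle's axis.
- **Cap:** I put it over the spindle and pressed it to its stop. Its centre was then at about 84 mm by the tool height, and the force rose from 6 to 11 N there. I let it rise slowly and released it.
- **Last checks:** The cap's top is at about 115 mm (two-camera estimate) and about 116.5 mm (side view), so its centre is at 95 to 96.5 mm, within 2 mm of the axis. The tool is well clear, at zero wrist force. The tape measure, screwdriver and cork block look unmoved in the top picture, though the arm hid part of the cork block's surroundings there.
- **Disagreements:** When I gripped the cap on the bench, the wrist showed an unexpected 7.8 N upward. The pictures then suggested it might be tilted by 1 to 2° in the grip. It still went on without resistance, and it looks upright in the last side view, but I did not measure its angle there. Camera and tool positions differed by 1 to 2 mm; I worked from the camera positions.

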